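Load and aim the water-sunning rack

TASK

Set the drinking water out to sun: lay every bottle on its side in a cradle of its own on the rack, cap over the open near end, and stand the reflector panel on the ledge of the tilting frame so that it leans flat back against the board. Only when all that is loaded, turn the aim knob little by little until the pointer stands at the brass mark; leave the other washing things where they are, and let go of everything.

Things in the scene. Friction and masses are not known exactly. Their poses are not given: they have to be found in the camera images.
- rack: fixed wooden rack: base board 220 x 270 x 12 mm (x -70 to 150 mm), three wire cradles at its near end, facing the robot, tilting reflector frame at the far end, wooden aim box (170 x 120 x 40 mm high) centred at x 45, y -205 mm. Origin at the underside; x runs along the cradles from the open near end to the frame, y left, z up. Wooden bars under the wires are 39 mm high
- cradle0 (a point): the left (+y) cradle: two steel wires 12 mm thick along rack x, 50 mm apart (centres), tops 51 mm above the slab, from rack x -36 to +92 mm; cradles are 85 mm apart. The point, 71 mm above the slab at rack x = 20 mm, is where the _mid point of a bottle comes to lie, its axis along rack x. Axes as the rack's
- cradle1 (a point): the middle cradle: two steel wires 12 mm thick along rack x, 50 mm apart (centres), tops 51 mm above the slab, from rack x -36 to +92 mm; cradles are 85 mm apart. The point, 71 mm above the slab at rack x = 20 mm, is where the _mid point of a bottle comes to lie, its axis along rack x. Axes as the rack's
- cradle2 (a point): the right (-y) cradle: two steel wires 12 mm thick along rack x, 50 mm apart (centres), tops 51 mm above the slab, from rack x -36 to +92 mm; cradles are 85 mm apart. The point, 71 mm above the slab at rack x = 20 mm, is where the _mid point of a bottle comes to lie, its axis along rack x. Axes as the rack's
- bottle_a: closed clear plastic water bottle with a tall white cap, standing on the slab: body 60 mm across, 85 mm tall to the shoulder, narrowing over 25 mm; cap a cylinder 32 mm across from 118 to 150 mm (its top); 0.2 to 0.4 kg, weight mostly in the body. May be absent. Origin: centre of the underside, z up the bottle to the cap
- bottle_a_mid (a point): point on the axis of bottle_a, 55 mm above its underside (middle of the body)
- bottle_b: closed clear plastic water bottle with a tall white cap, standing on the slab: body 60 mm across, 85 mm tall to the shoulder, narrowing over 25 mm; cap a cylinder 32 mm across from 118 to 150 mm (its top); 0.2 to 0.4 kg, weight mostly in the body. May be absent. Origin: centre of the underside, z up the bottle to the cap
- bottle_b_mid (a point): point on the axis of bottle_b, 55 mm above its underside (middle of the body)
- bottle_c: closed clear plastic water bottle with a tall white cap, standing on the slab: body 60 mm across, 85 mm tall to the shoulder, narrowing over 25 mm; cap a cylinder 32 mm across from 118 to 150 mm (its top); 0.2 to 0.4 kg, weight mostly in the body. May be absent. Origin: centre of the underside, z up the bottle to the cap
- bottle_c_mid (a point): point on the axis of bottle_c, 55 mm above its underside (middle of the body)
- panel: loose reflector panel, polished aluminium on both faces with dark wooden strips along top and bottom edges, 200 mm wide (its y), 150 mm tall (its z), 8 mm thick (its x), about 0.3 kg; it starts standing on edge in a wooden slot stand. Origin: middle of the bottom edge, z up the panel. Either face may look forward
- panel_top (a point): middle of the panel's top edge, 150 mm from the origin; pinch the panel here from above
- stand: fixed wooden slot stand that the panel starts in: 70 x 150 mm foot 6 mm thick, slot 12 mm wide between two cheeks that are 36 mm high; the slot runs along its y; origin at the underside
- frame_seat (a point): inner corner of the tilting frame, mid-width, where ledge (36 mm deep, 200 mm wide) and back board (160 wide, 110 tall, 6 thick) meet, 36 mm above the slab, at rack x 135 mm. x: out of the board's back, y left, z up along the board, which leans back 0.25 to 0.55 rad. A lip at the ledge's front is 13 mm high, 32 mm clear of the board. Tilts only with the knob; does not yield to light leaning
- aim_knob (a joint): aim knob on top of the aim box, 0 to 10 rad, vertical axis, grows clockwise seen from above; friction holds it where it is left (about 0.05 N m). Each rad moves the pointer 7 mm towards rack -y (to the right) and leans the frame back 0.03 rad more
- aim_knob_grip (a point): centre of the knob's bar grip, on the knob's axis at the height to grip, 77 mm above the slab (37 mm above the box; knob disc 44 mm across, top 14 mm above the box). The bar is 42 mm long along this point's x, 14 mm thick, from 14 to 44 mm above the box. Turns with the knob
- pointer_tip (a point): tip of the dark steel pointer that slides along the scale plate on the aim box, at its far side from the knob (knob axis to scale 85 mm); 47 mm above the slab; it moves along rack y
- mark: small brass rider with a wedge towards the pointer, fixed somewhere along the far side of the scale: the mark. Origin: at the wedge's tip side on the scale; axes as the rack's, so the pointer is on the mark when its tip has y = 0 in these axes
- mug: purple plastic mug, 80 mm across, 90 mm tall; bystander, loose
- cup: glass cup, 72 mm across, 100 mm tall; bystander, loose
- pitcher: steel pitcher, 125 mm across, 160 mm tall; bystander, loose
- soap_box: green soap box with a flip-top lid, 80 x 110 x 43 mm; bystander, loose
- tongue_cleaner: bamboo tongue cleaner lying flat, 170 x 16 x 5 mm, along its y; bystander, loose
- toothbrush: wooden toothbrush lying flat, 170 mm along its x, 16 mm high at the bristles; bystander, loose
There are look-alikes about, which are no part of the job. Several things have the shape of the panel; the one meant has the colours described above.

How it is judged:
On the way, in this order (a step that is already met when the one before it is completed fails the run):
1. every bottle lies in a cradle and the panel leans on the frame (((x of bottle_a_mid in the frame of cradle0 between -0.03 and 0.03 m and y of bottle_a_mid in the frame of cradle0 between -0.012 and 0.012 m and z of bottle_a_mid in the frame of cradle0 between -0.012 and 0.012 m) or (x of bottle_a_mid in the frame of cradle1 between -0.03 and 0.03 m and y of bottle_a_mid in the frame of cradle1 between -0.012 and 0.012 m and z of bottle_a_mid in the frame of cradle1 between -0.012 and 0.012 m) or (x of bottle_a_mid in the frame of cradle2 between -0.03 and 0.03 m and y of bottle_a_mid in the frame of cradle2 between -0.012 and 0.012 m and z of bottle_a_mid in the frame of cradle2 between -0.012 and 0.012 m)) and angle between the z axis of each of bottle_a, bottle_b, bottle_c and the x axis of rack, either way round below 0.15 rad and x of each of bottle_a, bottle_b, bottle_c in the frame of rack above 0.02 m and ((x of bottle_b_mid in the frame of cradle0 between -0.03 and 0.03 m and y of bottle_b_mid in the frame of cradle0 between -0.012 and 0.012 m and z of bottle_b_mid in the frame of cradle0 between -0.012 and 0.012 m) or (x of bottle_b_mid in the frame of cradle1 between -0.03 and 0.03 m and y of bottle_b_mid in the frame of cradle1 between -0.012 and 0.012 m and z of bottle_b_mid in the frame of cradle1 between -0.012 and 0.012 m) or (x of bottle_b_mid in the frame of cradle2 between -0.03 and 0.03 m and y of bottle_b_mid in the frame of cradle2 between -0.012 and 0.012 m and z of bottle_b_mid in the frame of cradle2 between -0.012 and 0.012 m)) and ((x of bottle_c_mid in the frame of cradle0 between -0.03 and 0.03 m and y of bottle_c_mid in the frame of cradle0 between -0.012 and 0.012 m and z of bottle_c_mid in the frame of cradle0 between -0.012 and 0.012 m) or (x of bottle_c_mid in the frame of cradle1 between -0.03 and 0.03 m and y of bottle_c_mid in the frame of cradle1 between -0.012 and 0.012 m and z of bottle_c_mid in the frame of cradle1 between -0.012 and 0.012 m) or (x of bottle_c_mid in the frame of cradle2 between -0.03 and 0.03 m and y of bottle_c_mid in the frame of cradle2 between -0.012 and 0.012 m and z of bottle_c_mid in the frame of cradle2 between -0.012 and 0.012 m)) and x of panel in the frame of frame_seat between -0.033 and 0.004 m and z of panel in the frame of frame_seat between -0.006 and 0.01 m and y of panel in the frame of frame_seat between -0.04 and 0.04 m and angle between the x axis of panel and the x axis of frame_seat, either way round below 0.22 rad and z of panel_top in the frame of frame_seat above 0.13 m), for 0.3 s.
2. then the pointer is brought to the mark (y of pointer_tip in the frame of mark between -0.003 and 0.003 m), for 0.3 s.
At the end, for the whole second after the job is handed in: Every bottle lies in a cradle (middle within 30 mm along, 12 mm across and in height; axis within 0.15 rad), cap at the near end; the panel stands on the ledge within 40 mm of its middle, within 0.22 rad of the board; the pointer is within 3 mm of the mark; all released and at rest (all of step 1 and all of step 2 and not (contact force between the fingers and bottle_a above 0.2 N) and not (contact force between the fingers and bottle_b above 0.2 N) and not (contact force between the fingers and bottle_c above 0.2 N) and not (contact force between the fingers and panel above 0.2 N) and linear speed of each of bottle_a, bottle_b, bottle_c, panel below 0.02 m/s); the robot touches nothing.
It fails at once if one of the other washing things is moved more than 5 cm (distance of any of mug, cup, pitcher, soap_box, tongue_cleaner, toothbrush from where it was at the start of the episode above 0.05 m).
It fails at once if the mug, cup or pitcher is tipped (angle between any of mug, cup, pitcher's own z axis and vertical above 0.6 rad).
Of bottle_a, bottle_b, bottle_c only 2 to 3 are there at a start; the rules pass over those that are not, and their reading is None.
At some moment in a run one of bottle_a, bottle_b, bottle_c may be knocked a few centimetres aside while the robot is not near it.
It also fails if it takes over 210 s, if anything falls off the work surface, if the arm or the gripper's body presses on something with over 40 N, if the wrist force passes 120 N, or if a joint passes its speed limit or range.

ROBOT

A 7-joint arm with a two-finger parallel gripper is mounted at the origin on the work surface. World frame = base frame: x ahead of the robot, y to its left, z up, the work surface at z = 0. Lengths are in m, angles in rad, forces in N, time in s.
With the tool pointing down it reaches from about 0.35 to 0.9 m from the base axis. Payload 7.2 kg.
Tool frame: the origin (TCP) lies at the very end of the fingers, on their centre line; the grasp point (between the pads) lies manip.grip_point_offset behind it (manip.grip_point_offset is the distance from the TCP to the grasp point, in m); z points along the fingers, y is the line along which they close (so a half turn about z gives the same grasp; the last joint's range is limited). The gripper opens to 85 mm and grips with 20 to 120 N. Pads are 22 mm wide; open, the fingers measure 114 mm over their backs; the gripper's body (76 mm by 85 mm) begins 54 mm behind the grasp point. The pads swing forward as they close: fully open they stand 13 mm farther back than shut.
Start: joints at [1.159, 0.411, -0.013, 1.596, 0.006, 1.134, -0.082], TCP at [0.211, -0.588, 0.231] pointing down, gripper open.
Joint ranges: [-2.95, 2.95], [-0.29, 1.99], [-1.47, 1.44], [0.14, 2.54], [-1.03, 4.17], [0.13, 1.85], [-2.86, 2.86]. Speed limits (rad/s): [2.39, 2.39, 3.01, 3.01, 3.14, 3.14, 3.14].

INTERFACE

Orientations are given as a 3x3 rotation matrix whose columns are the frame's x, y, z axes.
In Python, from plant import manip, cams, finder gives the robot as it stands.
- The arm moves only by the shell command python3 -m crank 'ROWS' [FORCE]. ROWS is JSON, a list of rows, each a list of 7 numbers: the turn, a rotation vector about the tool's x, y, z in degrees, then the shift along the tool's x, y, z in cm, then the finger opening in cm, from 0 to 8.54. A call has 1 to 12 rows; each row is the pose to reach, as a shift and turn from the pose commanded when the call began, along the tool's axes at that moment; what a row does not reach only later rows make up. A row lasts 1/12 s, in which the tool goes at most 41.7 mm and 7.16 degrees, less where a joint would pass 70% of its speed; a pose out of reach is approached as far as the arm can. A call with a gripper value outside its range is refused whole. The fingers move at their own pace and stop on an object; FORCE is the grip in N (left out, the last holds). Time passes only in rows, so rows that repeat a pose let the fingers close. It gives the time, the measured TCP pose, the force, the opening and the grip force at its end, in the units of the state.
- manip.get_obs(): the state, without advancing time (a new reading comes with each control period).
- cams.capture(name): name is "side" or "top" or "wrist"; returns (picture, depth): 384x512x3 uint8, red, green, blue; 384x512 float32, m along the optical axis (not along the pixel's ray), 0 where there is no reading.
- cams.camera_info(name): a dict with "mtx" (3x3 intrinsics, pixels), "dist" ([k1, k2, p1, p2, k3] as OpenCV has them; the pictures are not rectified), "T" (4x4, takes a point from camera to world coordinates); the wrist camera has in their place "mount" (4x4, takes a point from camera to tool coordinates, whose origin is the TCP and whose axes are the flange's). Camera axes: x right, y down, z forward; pixel columns grow to the right and rows downward; lengths in m; the calibration is good to about 2 mm. A picture is of the moment at which its call begins: read the wrist's pose just before it. camera_info takes no time and is no camera call.
- manip.hand_in(): hands the job in; it is judged then, once.
Trained networks look in the newest picture that a camera, given by its name, has taken for a name from the list of things; names that differ only in an ending like _2 or _b are one class to them, and where a whole thing is asked for, a point or a joint stands for the part that bears it (a point fixed in the world has none). Each returns a list of dicts, best first, with "conf" (0 to 1); they miss things now and then, are a little off and sometimes report something else, mostly with a low value. They report only what shows in the picture. A call takes as long as a camera call. They do not tell look-alikes from the thing itself.
- finder.trace(thing, camera): "region" (384x512 bool, what is visible of it) and "extent" ([centre column, centre row, width, height] in pixels, round what is visible of it).
The state is a dict: "time": time; "qpos": joint angles; "qvel": joint speeds; "joint_torque": joint torques, N m; "ee_pos": TCP position; "eef_rot": TCP orientation; "contact_force": force on the tool from outside, world axes, zero at the start; "wrist_torque": the same for the moment, N m; "width": finger opening in m; "grip_force": force on a finger pad.
Only numpy, scipy, OpenCV 4.12 (cv2) and the standard library are available. Lean on these libraries where they do the work, as an engineer would, in place of code of your own. Each camera call takes 0.05 s, during which the arm holds its last target. There are 200 camera calls.

## Working session

There is one attempt and no reset: what is moved stays moved. The work goes in short steps, Python scripts to look and compute and a shell command to move; the robot and the scene stay as the last step left them, time stands still between calls to the robot, and variables do not carry over. Pictures are saved under pics/ and viewed, at most 14 in all, crops included, and the job is handed in when it is done.

```bash
ls; mkdir -p pics; python3 - <<'E'
from plant import manip,cams,finder
import cv2,numpy as np
o=manip.get_obs(); print({k:np.round(v,3).tolist() for k,v in o.items()}, manip.grip_point_offset)
for n in ["side","top","wrist"]:
    p,d=cams.capture(n); cv2.imwrite(f"pics/{n}0.png",cv2.cvtColor(p,cv2.COLOR_RGB2BGR)); np.save(f"pics/{n}0.npy",d)
    i=cams.camera_info(n); print(n,{k:np.round(v,3).tolist() for k,v in i.items()})
a=cv2.imread("pics/top0.png");b=cv2.imread("pics/side0.png")
E
```

```text
pics
{'time': 0.0, 'qpos': [1.159, 0.412, -0.013, 1.597, 0.006, 1.134, -0.082], 'qvel': [0.0, 0.001, -0.001, -0.003, 0.0, -0.002, 0.0], 'joint_torque': [-0.001, -60.062, 0.681, -29.941, 0.014, 0.011, -0.0], 'ee_pos': [0.21, -0.588, 0.23], 'eef_rot': [[0.941, 0.337, -0.001], [0.337, -0.941, 0.001], [-0.0, -0.002, -1.0]], 'contact_force': [0.147, 1.604, 0.612], 'wrist_torque': [-0.001, -0.012, -0.011], 'grip_force': 0.0, 'width': 0.085} 0.0187
side {'mtx': [[455.629, 0.0, 257.129], [0.0, 455.629, 181.563], [0.0, 0.0, 1.0]], 'dist': [0.0, 0.0, 0.0, 0.0, 0.0], 'T': [[-0.725, -0.528, 0.442, -0.096], [-0.689, 0.543, -0.481, 0.7], [0.015, -0.653, -0.757, 1.215], [0.0, 0.0, 0.0, 1.0]]}
top {'mtx': [[353.197, 0.0, 252.659], [0.0, 353.197, 188.832], [0.0, 0.0, 1.0]], 'dist': [0.026, 0.0, 0.0, 0.0, 0.0], 'T': [[-0.028, -0.988, 0.149, 0.39], [-1.0, 0.027, -0.013, 0.008], [0.009, -0.149, -0.989, 1.167], [0.0, 0.0, 0.0, 1.0]]}
wrist {'mtx': [[330.828, 0.0, 256.215], [0.0, 330.828, 192.894], [0.0, 0.0, 1.0]], 'dist': [-0.096, 0.0, 0.0, 0.0, 0.0], 'mount': [[-0.0, -0.966, -0.259, 0.066], [1.0, -0.001, 0.001, -0.002], [-0.002, -0.259, 0.966, -0.143], [0.0, 0.0, 0.0, 1.0]]}
```

View pics/top0.png

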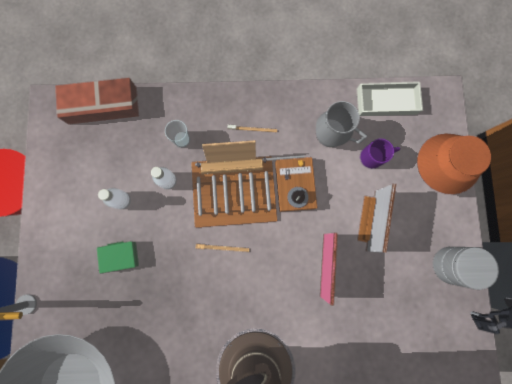

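View pics/side0.png

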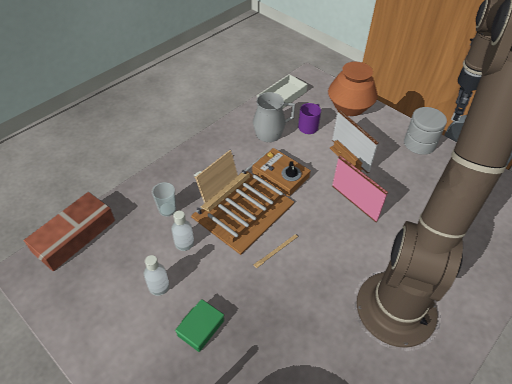

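The top picture shows two bottles (cap centres at 157,171 and 104,194), the rack (235,190) with its frame at (232,155), and the aim box (297,187). The aluminium panel is in its stand (382,218), with a pink look-alike at (330,268). The side view agrees with this.

```bash
cat > h.py <<'E'
from plant import manip,cams,finder
import cv2,numpy as np
def cap(n):
    o=manip.get_obs(); p,d=cams.capture(n); i=cams.camera_info(n)
    if n=="wrist":
        T=np.eye(4);T[:3,:3]=o["eef_rot"];T[:3,3]=o["ee_pos"];T=T@i["mount"]
    else: T=np.array(i["T"])
    v,u=np.mgrid[:384,:512]
    xy=cv2.undistortPoints(np.stack([u,v],-1).reshape(-1,1,2).astype(float),np.array(i["mtx"]),np.array(i["dist"])).reshape(384,512,2)
    P=np.dstack([xy[...,0]*d,xy[...,1]*d,d])@T[:3,:3].T+T[:3,3]
    P[d==0]=np.nan
    return p,d,P,T
def save(n,p): cv2.imwrite(f"pics/{n}.png",cv2.cvtColor(p,cv2.COLOR_RGB2BGR))
def proj(n,pts,T):
    i=cams.camera_info(n); Ti=np.linalg.inv(T)
    return cv2.projectPoints(np.array(pts,float).reshape(-1,3),cv2.Rodrigues(Ti[:3,:3])[0],Ti[:3,3],np.array(i["mtx"]),np.array(i["dist"]))[0].reshape(-1,2)
def rect(Q):
    (c,s,a)=cv2.minAreaRect((Q[:,:2]*1000).astype(np.float32)); return np.round(c,0).tolist(),np.round(s,0).tolist(),round(a,1)
E
python3 - <<'E'
from h import *
for n in ["top","side"]:
    p,d,P,T=cap(n)
    for t in ["bottle_a","rack","panel","stand","aim_knob","mark","pointer_tip","mug","cup","pitcher","soap_box","tongue_cleaner","toothbrush"]:
        for r in finder.trace(t,n)[:4]:
            if r["conf"]<.3: continue
            Q=P[r["region"]]; Q=Q[~np.isnan(Q[:,0])]
            if len(Q)<3: print(n,t,r["conf"],r["extent"],len(Q));continue
            print(n,t,round(r["conf"],2),np.round(r["extent"]).tolist(),len(Q),"med",np.round(np.median(Q,0),3).tolist(),"zmax",np.round(np.percentile(Q[:,2],[2,98]),3).tolist(),rect(Q))
    if n=="top": np.save("pics/P.npy",P)
E
```

```text
top bottle_a 0.8 [113.0, 199.0, 32.0, 22.0] 507 med [0.536, 0.411, 0.093] zmax [0.01, 0.151] ([552.0, 429.0], [84.0, 60.0], 19.7)
top bottle_a 0.66 [166.0, 178.0, 27.0, 22.0] 419 med [0.593, 0.265, 0.094] zmax [0.008, 0.151] ([599.0, 273.0], [51.0, 57.0], 50.1)
top rack 0.92 [256.0, 183.0, 124.0, 89.0] 8203 med [0.574, 0.019, 0.037] zmax [0.007, 0.132] ([573.0, -11.0], [240.0, 407.0], 2.8)
top panel 0.74 [382.0, 218.0, 29.0, 70.0] 1155 med [0.445, -0.39, 0.107] zmax [0.025, 0.157] ([450.0, -394.0], [12.0, 203.0], 77.2)
top panel 0.67 [331.0, 266.0, 18.0, 70.0] 956 med [0.31, -0.223, 0.102] zmax [0.003, 0.151] ([303.0, -243.0], [47.0, 213.0], 83.0)
top stand 0.63 [164.0, 180.0, 22.0, 22.0] 403 med [0.593, 0.265, 0.095] zmax [0.015, 0.151] ([600.0, 273.0], [51.0, 56.0], 50.1)
top aim_knob 0.69 [298.0, 197.0, 11.0, 12.0] 118 med [0.53, -0.148, 0.072] zmax [0.05, 0.085] ([530.0, -150.0], [33.0, 40.0], 87.0)
top mug 0.7 [382.0, 152.0, 39.0, 29.0] 791 med [0.668, -0.422, 0.045] zmax [0.001, 0.09] ([677.0, -430.0], [78.0, 129.0], 37.1)
top cup 0.59 [176.0, 134.0, 27.0, 28.0] 529 med [0.753,
[... 3411 characters left out ...]
0, 124.0], 63.9)
side pitcher 0.54 [249.0, 201.0, 123.0, 108.0] 7278 med [0.57, 0.034, 0.038] zmax [0.006, 0.134] ([621.0, -22.0], [343.0, 434.0], 3.8)
side pitcher 0.45 [354.0, 141.0, 47.0, 61.0] 1351 med [0.443, -0.393, 0.098] zmax [0.013, 0.158] ([491.0, -470.0], [153.0, 338.0], 67.4)
side soap_box 0.89 [201.0, 325.0, 47.0, 52.0] 1497 med [0.35, 0.427, 0.043] zmax [0.002, 0.048] ([367.0, 416.0], [103.0, 128.0], 8.7)
side tongue_cleaner 0.54 [277.0, 253.0, 46.0, 32.0] 196 med [0.374, 0.095, 0.005] zmax [0.0, 0.011] ([375.0, 94.0], [172.0, 17.0], 84.3)
side tongue_cleaner 0.4 [250.0, 202.0, 117.0, 105.0] 7167 med [0.57, 0.032, 0.038] zmax [0.007, 0.133] ([621.0, -27.0], [342.0, 443.0], 3.3)
```

```bash
python3 - <<'E'
from h import *
P=np.load("pics/P.npy"); F=P.reshape(-1,3); F=F[~np.isnan(F[:,0])]
def sel(x0,x1,y0,y1,z0,z1): return F[(F[:,0]>x0)&(F[:,0]<x1)&(F[:,1]>y0)&(F[:,1]<y1)&(F[:,2]>z0)&(F[:,2]<z1)]
W=sel(.46,.66,-.09,.17,.045,.056); print("wires",len(W),rect(W), W.mean(0))
# per wire: scan for yaw by sharpness of projected histogram
best=max(np.arange(-10,10,.25),key=lambda a:np.var(np.histogram(W[:,1]*np.cos(np.radians(a))-W[:,0]*np.sin(np.radians(a)),bins=np.arange(-.3,.3,.004))[0]))
a=np.radians(best); R=np.array([[np.cos(a),np.sin(a)],[-np.sin(a),np.cos(a)]])
q=W[:,:2]@R.T; h,e=np.histogram(q[:,1],bins=np.arange(-.12,.2,.004)); print("yaw",best); print([(round(b*1000),int(k)) for k,b in zip(h,e) if k])
print("x ext",np.percentile(q[:,0],[1,5,50,95,99]))
B=sel(.4,.75,-.22,-.09,.034,.046); print("box",len(B),rect(B))
S=sel(.4,.75,-.2,.17,.006,.018); print("base",len(S),rect(S))
for c in [(.536,.411),(.593,.265)]:
    C=sel(c[0]-.06,c[0]+.06,c[1]-.06,c[1]+.06,.143,.157); print("cap",len(C),C.mean(0),cv2.minEnclosingCircle((C[:,:2]*1000).astype(np.float32)))
T=sel(.38,.52,-.52,-.28,.143,.165); print("ptop",len(T),T.mean(0),rect(T))
T=sel(.38,.52,-.52,-.28,.04,.14); 
c,*_=np.linalg.svd(T-T.mean(0),full_matrices=False)[2][2:]; print("panel face",T.mean(0),c)
T=sel(.38,.52,-.52,-.28,.025,.042); print("cheek",len(T),rect(T),T.mean(0))
Bd=sel(.62,.8,-.06,.12,.06,.2); n=np.linalg.svd(Bd-Bd.mean(0),full_matrices=False)[2][2]; print("board",len(Bd),Bd.mean(0),n,Bd.min(0),Bd.max(0))
E
```

```text
wires 968 ([573.0, 57.0], [177.0, 231.0], 2.6) [0.56244872 0.05761256 0.0494073 ]
yaw 2.75
[(-88, 13), (-84, 49), (-80, 44), (-76, 23), (-72, 3), (-68, 2), (-60, 2), (-56, 4), (-52, 4), (-48, 3), (-44, 2), (-40, 2), (-36, 40), (-32, 52), (-28, 50), (-24, 6), (-20, 3), (-16, 1), (-12, 1), (-8, 2), (-4, 7), (0, 51), (4, 52), (8, 33), (12, 4), (16, 4), (20, 2), (24, 2), (28, 4), (32, 6), (36, 5), (40, 3), (44, 7), (48, 37), (52, 58), (56, 49), (60, 11), (64, 8), (68, 6), (72, 5), (76, 7), (80, 6), (84, 53), (88, 56), (92, 42), (96, 6), (100, 4), (104, 3), (108, 5), (112, 3), (116, 3), (120, 2), (124, 4), (128, 1), (132, 24), (136, 50), (140, 33), (144, 6)]
x ext [0.4890369  0.49503646 0.56123018 0.65925973 0.66235148]
box 1599 ([579.0, -147.0], [178.0, 119.0], 2.7)
base 2771 ([544.0, -4.0], [256.0, 353.0], 3.0)
cap 108 [0.53986843 0.42510368 0.14866918] ((540.591796875, 425.6704406738281), 16.992277145385742)
cap 90 [0.60158157 0.27577526 0.14869409] ((601.837646484375, 276.088134765625), 15.577401161193848)
ptop 220 [ 0.44954287 -0.39337845  0.15320535] ([451.0, -395.0], [11.0, 142.0], 77.2)
panel face [ 0.4497564  -0.39073512  0.09229214] [-0.22894957 -0.97343773  0.00103732]
cheek 345 ([453.0, -381.0], [24.0, 140.0], 76.6) [ 0.45303707 -0.3811332   0.03425977]
board 695 [0.67517996 0.05086589 0.10566959] [-0.95454676 -0.04840649  0.29410424] [ 0.62260223 -0.01706145  0.06018993] [0.6929015  0.11987184 0.1470749 ]
```

```bash
python3 - <<'E'
import cv2
a=cv2.imread("pics/top0.png")[130:240,180:330]; cv2.imwrite("pics/crop0.png",cv2.resize(a,None,fx=5,fy=5,interpolation=cv2.INTER_CUBIC))
E
```

```text
(no output)
```

View pics/crop0.png

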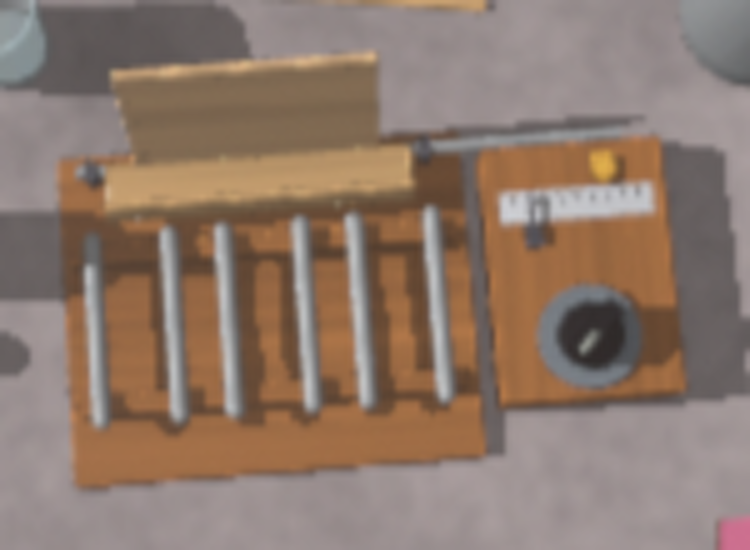

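```bash
cat >> h.py <<'E'
from scipy.spatial.transform import Rotation as Ro
O=np.array([.5234,.0556,0]); YAW=np.radians(2.75)
RR=Ro.from_euler('z',YAW).as_matrix()
def rk(x,y,z): return O+RR@np.array([x,y,z])/1000.
def tool(az,tilt,s):  # z tilted outward along az from down; closing axis s*h
    a,t=np.radians(az),np.radians(tilt)
    z=np.array([np.sin(t)*np.cos(a),np.sin(t)*np.sin(a),-np.cos(t)]); y=s*np.array([-np.sin(a),np.cos(a),0])
    return np.stack([np.cross(y,z),y,z],1)
def delta(G,R,back=0,pose=None):
    o=manip.get_obs(); p0,R0=pose if pose else (np.array(o["ee_pos"]),np.array(o["eef_rot"]))
    p=np.array(G)+(manip.grip_point_offset-back)*R[:,2]
    rv=Ro.from_matrix(R0.T@R).as_rotvec(degrees=True); sh=R0.T@(p-p0)*100
    print("turn",np.round(rv,1).tolist(),"shift cm",np.round(sh,2).tolist(),"tcp",np.round(p,3).tolist()); return p,R
def st():
    o=manip.get_obs(); print("t",round(o["time"],2),"q",np.round(o["qpos"],2).tolist(),"p",np.round(o["ee_pos"],4).tolist(),"z",np.round(np.array(o["eef_rot"])[:,2],3).tolist(),"y",np.round(np.array(o["eef_rot"])[:,1],3).tolist(),"w",round(o["width"],4),"g",round(o["grip_force"],1),"F",np.round(o["contact_force"],1).tolist())
E
python3 -m crank '[[0,0,0,0,0,-10,8.5],[0,0,0,0,0,-10,8.5],[0,0,0,0,0,-10,8.5]]'
python3 - <<'E'
from h import *
st()
b=[.6018,.2761,.134]
delta(b,tool(24.6,0,-1),back=.15)
delta(b,tool(24.6,50,-1),back=.10)
E
```

```text
time: 1.8
ee_pos: [0.2111, -0.5898, 0.3369]
eef_rot: [[0.942, 0.337, 0.003], [0.337, -0.942, -0.006], [0.0, 0.006, -1.0]]
contact_force: [0.5, -0.9, 1.4]
width: 0.0855
grip_force: 0.0
t 1.8 q [1.15, 0.35, -0.01, 1.44, 0.0, 1.34, -0.08] p [0.2111, -0.5898, 0.3369] z [0.003, -0.006, -1.0] y [0.337, -0.942, 0.006] w 0.0855 g 0.0 F [0.5, -0.9, 1.4]
turn [0.4, -0.0, -4.9] shift cm [65.95, -68.41, 6.76] tcp [0.602, 0.276, 0.265]
turn [2.5, 50.0, -4.4] shift cm [59.74, -67.93, 14.66] tcp [0.545, 0.25, 0.186]
```

```bash
python3 -m crank '[[0,0,0,10,-4,0,8.5],[0,0,0,20,-10,0,8.5],[0,0,0,24,-16,0,8.5],[0,0,0,28,-22,0,8.5],[0,0,0,32,-27,0,8.5],[0,0,0,36,-32,0,8.5],[0,0,0,40,-38,0,8.5],[0,0,0,44,-43,0,8.5],[0,0,0,48,-48,0,8.5],[0,0,0,51,-52,0,8.5],[0,0,0,51,-52,0,8.5],[0,0,0,51,-52,0,8.5]]'
python3 - <<'E'
from h import *
st()
b=[.6018,.2761,.134]
delta(b,tool(24.6,0,-1),back=.15)
delta(b,tool(24.6,50,-1),back=.10)
E
```

```text
time: 2.8
ee_pos: [0.4345, -0.1464, 0.3317]
eef_rot: [[0.942, 0.337, 0.001], [0.337, -0.942, -0.001], [0.001, 0.001, -1.0]]
contact_force: [0.5, -0.7, -1.1]
width: 0.0849
grip_force: 0.0
t 2.8 q [0.57, 0.07, -0.36, 1.81, 0.03, 1.27, -1.03] p [0.4345, -0.1464, 0.3317] z [0.001, -0.001, -1.0] y [0.337, -0.942, 0.001] w 0.0849 g 0.0 F [0.5, -0.7, -1.1]
turn [0.1, -0.0, -4.9] shift cm [29.98, -34.15, 6.63] tcp [0.602, 0.276, 0.265]
turn [2.2, 49.9, -4.6] shift cm [23.77, -33.63, 14.53] tcp [0.545, 0.25, 0.186]
```

```bash
python3 -m crank '[[0,7,-1,6,-8,0,8.5],[0,14,-2,10,-14,0,8.5],[0,21,-3,14,-20,2,8.5],[0,28,-4,18,-26,4,8.5],[1,36,-4,21,-30,8,8.5],[2,43,-4,23,-33,12,8.5],[2,50,-5,23.8,-33.6,14.5,8.5],[2,50,-5,23.8,-33.6,14.5,8.5],[2,50,-5,23.8,-33.6,14.5,8.5],[2,50,-5,23.8,-33.6,14.5,8.5],[2,50,-5,23.8,-33.6,14.5,8.5],[2,50,-5,23.8,-33.6,14.5,8.5]]' >/dev/null
python3 - <<'E'
from h import *
st()
p,d,P,T=cap("top")
for r in finder.trace("bottle_a","top")[:3]:
    Q=P[r["region"]]; Q=Q[Q[:,2]>.143]; print(r["conf"],len(Q),Q.mean(0) if len(Q) else "",cv2.minEnclosingCircle((Q[:,:2]*1000).astype(np.float32))if len(Q)>3 else "")
b=[.6018,.2761,.134]
delta(b,tool(24.6,50,-1),back=.0)
save("top1",p)
E
```

```text
t 3.8 q [-0.31, -0.14, 0.02, 2.38, -1.03, 0.13, -0.44] p [0.5178, 0.1473, 0.2957] z [0.671, 0.32, -0.669] y [0.428, -0.904, -0.003] w 0.0854 g 0.0 F [4.0, -3.9, 3.4]
0.95 98 [0.54011295 0.42397249 0.14887043] ((540.3771362304688, 424.4776306152344), 16.0595645904541)
0.69 79 [0.60036901 0.27434799 0.14896674] ((601.336669921875, 274.6844787597656), 14.825868606567383)
turn [-1.2, 2.2, 1.0] shift cm [-3.1, -7.01, 22.36] tcp [0.615, 0.282, 0.122]
```

```bash
python3 -m crank '[[-1,2,1,-1,-2,3,8.5],[-1,2,1,-2,-4,6,8.5],[-1,2,1,-3,-7,9,8.5],[-1,2,1,-3,-7,12,8.5],[-1,2,1,-3,-7,12,8.5],[-1,2,1,-3,-7,12,8.5],[-1,2,1,-3,-7,12,8.5],[-1,2,1,-3,-7,12,8.5]]' >/dev/null
python3 - <<'E'
from h import *
st()
b=[.6013,.275,.134]
delta(b,tool(24.6,50,-1),back=.1)
delta(b,tool(24.6,50,-1),back=.0)
E
```

```text
t 4.57 q [0.84, -0.07, -1.16, 2.29, -1.03, 0.13, -0.52] p [0.5305, 0.1865, 0.2908] z [0.667, 0.293, -0.685] y [0.408, -0.913, 0.007] w 0.0848 g 0.0 F [-0.7, -0.1, -0.6]
turn [0.7, 3.2, -0.1] shift cm [-4.96, -5.21, 9.94] tcp [0.545, 0.249, 0.186]
turn [0.7, 3.2, -0.1] shift cm [-4.4, -5.33, 19.92] tcp [0.614, 0.281, 0.122]
```

```bash
cat > fit.py <<'E'
from h import *
from itertools import product
from scipy.optimize import least_squares
o=manip.get_obs(); c=lambda x,y,z:np.stack([x,y,z],1)
def yz(y,z): y=np.array(y);z=np.array(z); return np.stack([np.cross(y,z),y,z],1)
D=[([1.159,.412,-.013,1.597,.006,1.134,-.082],[.210,-.588,.230],yz([.337,-.941,-.002],[-.001,.001,-1])),
([1.15,.35,-.01,1.44,0,1.34,-.08],[.2111,-.5898,.3369],yz([.337,-.942,.006],[.003,-.006,-1])),
([.57,.07,-.36,1.81,.03,1.27,-1.03],[.4345,-.1464,.3317],yz([.337,-.942,.001],[.001,-.001,-1])),
([-.31,-.14,.02,2.38,-1.03,.13,-.44],[.5178,.1473,.2957],yz([.428,-.904,-.003],[.671,.32,-.669])),
(o["qpos"],o["ee_pos"],np.array(o["eef_rot"]))]
def fk(q,p,s):
    L=p[:12]; R=np.eye(3); x=np.zeros(3); 
    def rz(a): return Ro.from_euler('z',a).as_matrix()
    def ry(a): return Ro.from_euler('y',a).as_matrix()
    R=rz(p[12]+s[0]*q[0]); x=R@[L[0],L[1],L[2]]
    R=R@ry(q[1])@rz(s[1]*q[2]); x=x+R@[L[3],0,L[4]]
    R=R@ry(q[3])@rz(s[2]*q[4]); x=x+R@[L[5],L[6],L[7]]
    R=R@ry(q[5])@rz(s[3]*q[6]+p[13]); x=x+R@[0,0,L[8]]
    return x,R
if __name__=="__main__":
    best=None
    for s in product([1,-1],repeat=4):
        for p13 in [0,1.57,3.14,-1.57]:
            def f(p):
                r=[]
                for q,x,R in D:
                    a,A=fk(q,p,s); r+=list((a-x)*5)+list((A-R).ravel())
                return np.array(r+list(.01*(p[[0,1,3,5,6]])))
            p0=np.array([0,0,.3,0,.4,0,0,.4,.3,0,0,0,0,p13],float)
            z=least_squares(f,p0)
            if best is None or z.cost<best[0]: best=(z.cost,s,z.x)
    print(best[0],best[1],np.round(best[2],3).tolist()); np.savez("fk.npz",p=best[2],s=best[1])
    for q,x,R in D: a,A=fk(q,best[2],best[1]); print(np.round(a-x,3),np.round(Ro.from_matrix(A.T@R).as_rotvec(degrees=True),1))
E
python3 fit.py
```

```text
0.0010682755334243128 (-1, -1, -1, -1) [-0.001, -0.029, 0.287, 0.013, 0.529, -0.007, -0.014, 0.438, 0.355, 19.21, 19.821, 0.0, -0.01, 1.563]
[-0.001  0.001  0.001] [ 0.  -0.  -0.1]
[ 0.005  0.001 -0.002] [ 0.3 -0.2  0.2]
[-0.001 -0.004  0.002] [ 0.   0.3 -0.4]
[ 0.001 -0.001  0.001] [ 0.5 -0.1  0.2]
[-0.     0.001 -0.002] [0.4 0.  0. ]
```

```bash
cat > ik.py <<'E'
from fit import *
_z=np.load("fk.npz"); PP,SS=_z["p"],_z["s"]
lo=np.array([-2.95,-.29,-1.47,.14,-1.03,.13,-2.86]);hi=np.array([2.95,1.99,1.44,2.54,4.17,1.85,2.86]); m=.06
def FK(q): return fk(q,PP,SS)
def ik(x,R,seed,w=.02):
    def f(q):
        a,A=FK(q); return np.r_[(a-x)*5,(A-R).ravel(),w*.1*(q-seed)]
    z=least_squares(f,np.clip(seed,lo+m+1e-3,hi-m-1e-3),bounds=(lo+m,hi-m),max_nfev=60)
    a,A=FK(z.x); return z.x,np.linalg.norm(a-x),np.linalg.norm(A-R)
def tcp(G,R): return np.array(G)+manip.grip_point_offset*R[:,2]
E
cat > s1.py <<'E'
from ik import *
rng=np.random.default_rng(0); seeds=[rng.uniform(lo+.2,hi-.2) for _ in range(14)]
for s in seeds: s[0]=rng.uniform(-1.2,1.2)
def sols(G,R):
    out=[]
    for s in seeds:
        q,e,E=ik(tcp(G,R),R,s)
        if e<.006 and E<.05: out.append(q)
    return out
C=rk(-59,-85,71); b=[.6013,.275,.134]
res=[]
for al in (60,75,90):
    fin=[(s,q) for s in(1,-1) for q in sols(C,tool(2.75,90-al,s))]
    for az in (25,60,95,-10,-50):
        for s in (1,-1):
            Q=sols(b,tool(az,al,s))
            for q in Q:
                for t,f in fin: res.append((np.abs(f-q)[1:].max()+.3*np.abs(f-q).sum(),al,az,s,t,np.round(q,2).tolist(),np.round(f,2).tolist()))
    print(al,len(fin),len(res))
res.sort(key=lambda r:r[0])
seen=set()
for r in res:
    k=r[1:5]
    if k in seen: continue
    seen.add(k); print(round(r[0],2),*r[1:])
    if len(seen)>11: break
E
time python3 s1.py
```

```text
60 13 897
75 17 2104
90 17 3243
1.3 60 25 1 1 [-0.21, 0.58, -0.32, 2.37, 3.0, 0.85, -1.35] [0.45, 0.37, -0.41, 2.48, 2.83, 0.19, -1.1]
1.4 60 25 -1 -1 [-0.65, 0.55, 0.21, 2.4, 3.19, 0.84, 1.43] [0.04, 0.33, 0.03, 2.48, 3.62, 0.19, 1.2]
1.93 60 -10 1 1 [-0.58, 0.64, -0.34, 2.21, 1.94, 1.08, -1.15] [0.45, 0.37, -0.41, 2.48, 2.83, 0.19, -1.1]
2.01 60 60 1 1 [0.67, 0.96, -1.05, 2.12, 3.93, 0.19, -1.22] [0.45, 0.37, -0.41, 2.48, 2.83, 0.19, -1.1]
2.01 60 -10 -1 -1 [-0.3, 0.75, -0.7, 2.19, 1.99, 1.31, 2.1] [0.85, 0.53, -0.92, 2.48, 2.13, 0.38, 2.8]
2.06 90 95 1 -1 [0.77, 1.62, -1.31, 1.65, -0.18, 0.8, -2.79] [0.85, 0.76, -1.17, 2.12, 0.92, 0.92, -2.39]
2.08 60 60 -1 -1 [0.62, 0.9, -0.98, 2.12, 4.11, 0.25, 1.7] [0.04, 0.33, 0.03, 2.48, 3.62, 0.19, 1.2]
2.09 90 95 -1 1 [0.74, 1.52, -1.2, 1.65, -0.39, 0.84, 0.51] [0.73, 0.62, -0.96, 2.12, 0.74, 0.78, 0.91]
2.15 75 60 1 1 [0.9, 1.65, -1.41, 2.18, 2.63, 0.29, 0.62] [1.04, 0.91, -1.41, 2.32, 1.42, 0.92, 0.36]
2.24 75 95 -1 1 [0.76, 1.45, -1.32, 1.71, 0.0, 0.72, 0.1] [0.73, 0.48, -0.87, 2.33, 1.06, 0.41, 0.62]
2.33 75 60 -1 -1 [0.9, 1.65, -1.41, 2.18, 2.63, 0.29, -2.53] [0.94, 0.67, -1.17, 2.32, 1.28, 0.63, -2.69]
2.38 75 95 1 -1 [0.44, 1.02, -0.65, 1.69, -0.95, 1.0, -2.32] [-0.05, 0.32, 0.02, 2.36, -0.08, 0.21, -1.48]
real	0m11.594s
user	0m12.049s
sys	0m0.088s
```

```bash
cat > s2.py <<'E'
from ik import *
import sys
rng=np.random.default_rng(1); seeds=[rng.uniform(lo+.2,hi-.2) for _ in range(24)]
for s in seeds: s[0]=rng.uniform(-1.2,1.2)
def sols(G,R,ex=[]):
    out=[]
    for s in seeds+ex:
        q,e,E=ik(tcp(G,R),R,s)
        if e<.004 and E<.03: out.append(q)
    return out
mg=lambda q: np.minimum(q-lo,hi-q).min()
for cr in (-85,0):
  C=rk(-59,cr,71); b=[.6013,.275,.134]; res=[]
  for al in (62,68,75):
    fin=[(s,q) for s in(1,-1) for q in sols(C,tool(2.75,90-al,s))]
    for az in (0,20,40,60):
        for s in (1,-1):
            for q in sols(b,tool(az,al,s)):
                for t,f in fin:
                    if t==-s: res.append((np.abs(f-q)[:6].sum()-3*min(mg(q),mg(f),.25),al,az,s,t,np.round(q,2).tolist(),np.round(f,2).tolist()))
  res.sort(key=lambda r:r[0]); seen=set(); print(cr)
  for r in res:
    k=r[1:5]
    if k in seen: continue
    seen.add(k); print(round(r[0],2),*r[1:])
    if len(seen)>7: break
E
python3 s2.py
```

```text
-85
1.57 62 40 1 -1 [-0.51, 0.59, 0.27, 2.36, 3.69, 0.96, -1.85] [-0.19, 0.32, 0.27, 2.48, 3.96, 0.19, 0.83]
1.59 62 40 -1 1 [-0.32, 0.58, 0.04, 2.34, 3.64, 0.89, 1.42] [-0.19, 0.32, 0.27, 2.48, 3.96, 0.19, -2.31]
1.73 62 60 1 -1 [0.82, 1.37, -1.39, 2.17, 2.27, 0.34, 0.7] [0.8, 0.49, -0.86, 2.48, 2.1, 0.35, 2.8]
1.77 62 60 -1 1 [0.82, 1.39, -1.41, 2.17, 2.24, 0.36, -2.4] [1.1, 0.95, -1.41, 2.48, 1.85, 0.89, 0.03]
1.88 62 20 1 -1 [-0.12, 0.65, -0.5, 2.38, 2.79, 0.99, -1.19] [0.5, 0.38, -0.49, 2.48, 2.55, 0.19, 2.32]
1.93 62 20 -1 1 [-0.16, 0.64, -0.45, 2.38, 2.81, 0.98, 1.91] [0.5, 0.38, -0.49, 2.48, 2.55, 0.19, -0.83]
2.2 68 60 -1 1 [0.86, 1.51, -1.41, 2.18, 2.44, 0.33, -2.48] [1.07, 0.91, -1.41, 2.41, 1.64, 0.87, 0.19]
2.23 68 40 -1 1 [0.64, 1.22, -1.18, 2.33, 3.07, 0.83, 2.78] [1.07, 0.88, -1.38, 2.41, 1.63, 0.84, 0.19]
0
1.65 62 60 -1 1 [0.82, 1.39, -1.41, 2.17, 2.24, 0.36, -2.4] [0.82, 0.94, -1.41, 2.48, 1.83, 1.01, -0.2]
1.7 62 40 1 -1 [0.57, 1.02, -1.11, 2.31, 2.99, 0.71, -0.51] [0.69, 0.62, -1.1, 2.48, 1.88, 0.63, 2.8]
1.87 62 20 -1 1 [0.28, 0.96, -1.06, 2.36, 2.66, 1.19, 2.45] [0.82, 0.94, -1.41, 2.48, 1.83, 1.01, -0.2]
1.92 62 40 -1 1 [0.62, 1.11, -1.2, 2.31, 2.89, 0.74, 2.8] [0.82, 0.94, -1.41, 2.48, 1.83, 1.01, -0.2]
1.98 62 60 1 -1 [0.82, 1.39, -1.41, 2.17, 2.24, 0.36, 0.74] [0.69, 0.62, -1.1, 2.48, 1.88, 0.63, 2.8]
2.02 68 40 -1 1 [0.64, 1.22, -1.18, 2.33, 3.07, 0.83, 2.78] [0.81, 0.83, -1.34, 2.41, 1.64, 0.87, -0.06]
2.06 62 20 1 -1 [0.29, 0.98, -1.07, 2.36, 2.66, 1.2, -0.67] [0.69, 0.62, -1.1, 2.48, 1.88, 0.63, 2.8]
2.11 68 60 -1 1 [0.86, 1.51, -1.41, 2.18, 2.44, 0.33, -2.48] [0.83, 0.91, -1.41, 2.41, 1.65, 0.96, -0.05]
```

```bash
cat > s3.py <<'E'
from ik import *
rng=np.random.default_rng(2); seeds=[rng.uniform(lo+.3,hi-.3) for _ in range(16)]
for s in seeds: s[0]=rng.uniform(-1.2,1.2)
def sols(G,R):
    out=[]
    for s in seeds:
        q,e,E=ik(tcp(G,R),R,s)
        if e<.004 and E<.03: out.append(q)
    return out
mg=lambda q: np.minimum(q-lo,hi-q).min()
X=RR[:,0]
b=[.6013,.275,.134]
for al in (60,66,72):
  for cr in (-85,0):
    C=rk(-51,cr,71); res=[]
    fin=[(s,psi,q) for s in(1,-1) for psi in (-40,-20,0,20,40) for q in sols(C,Ro.from_rotvec(np.radians(psi)*X).as_matrix()@tool(2.75,90-al,s))]
    fin=[f for f in fin if mg(f[2])>.1]
    for az in (0,20,40,60):
        for s in (1,-1):
            for q in sols(b,tool(az,al,s)):
                if mg(q)<.1: continue
                for t,psi,f in fin:
                    if t==-s: res.append((np.abs(f-q)[:6].sum()-4*min(mg(q),mg(f),.3),al,az,s,t,psi,np.round(q,2).tolist(),np.round(f,2).tolist()))
    res.sort(key=lambda r:r[0]); seen=set(); print(cr,len(fin))
    for r in res:
        k=r[2:4]
        if k in seen: continue
        seen.add(k); print(round(r[0],2),*r[1:])
        if len(seen)>3: break
E
python3 s3.py
```

```text
-85 4
1.3 60 60 -1 1 20 [0.8, 1.26, -1.33, 2.16, 2.33, 0.27, -2.58] [1.29, 0.88, -1.23, 2.43, 1.88, 0.31, 0.1]
2.56 60 40 -1 1 20 [0.43, 0.81, -0.89, 2.3, 3.17, 0.65, 2.26] [1.29, 0.88, -1.23, 2.43, 1.88, 0.31, 0.1]
2.6 60 20 -1 1 20 [0.19, 0.82, -0.92, 2.35, 2.65, 1.06, 2.31] [1.29, 0.88, -1.23, 2.43, 1.88, 0.31, 0.1]
3.07 60 0 -1 1 20 [-0.2, 0.73, -0.72, 2.28, 2.2, 1.22, 2.11] [1.29, 0.88, -1.23, 2.43, 1.88, 0.31, 0.1]
0 16
0.26 60 0 -1 1 -40 [-0.2, 0.73, -0.72, 2.28, 2.2, 1.22, 2.11] [-0.16, 0.71, -0.69, 2.39, 1.57, 1.27, -0.34]
0.9 60 60 -1 1 40 [0.8, 1.26, -1.33, 2.16, 2.33, 0.27, -2.58] [1.31, 1.2, -1.3, 2.43, 1.93, 0.3, 0.03]
1.02 60 20 -1 1 -40 [0.19, 0.82, -0.92, 2.35, 2.65, 1.06, 2.31] [-0.0, 0.83, -0.91, 2.38, 1.6, 1.46, -0.33]
2.28 60 40 -1 1 -40 [0.43, 0.81, -0.89, 2.3, 3.17, 0.65, 2.26] [-0.0, 0.83, -0.91, 2.38, 1.6, 1.46, -0.33]
-85 33
0.88 66 20 -1 1 -40 [-0.01, 0.77, -0.65, 2.4, 2.81, 1.17, 2.05] [0.01, 0.64, -0.64, 2.41, 1.59, 1.14, -0.2]
0.89 66 0 -1 1 -40 [-0.29, 0.77, -0.63, 2.31, 2.28, 1.35, 2.0] [0.01, 0.64, -0.64, 2.41, 1.59, 1.14, -0.2]
1.72 66 40 -1 1 -20 [0
[... 810 characters left out ...]
0.04, 0.62, -0.57, 2.33, 1.43, 1.09, -0.05]
1.88 72 40 -1 1 -40 [0.08, 0.77, -0.4, 2.36, 3.55, 1.09, 1.81] [-0.04, 0.62, -0.57, 2.33, 1.43, 1.09, -0.05]
2.99 72 40 1 -1 0 [0.52, 1.07, -0.95, 2.34, 3.36, 0.92, -0.75] [0.68, 0.45, -0.79, 2.36, 1.18, 0.32, -2.64]
0 57
0.95 72 0 -1 1 -40 [-0.36, 0.83, -0.56, 2.32, 2.34, 1.49, 1.9] [-0.24, 0.64, -0.55, 2.24, 1.27, 1.14, -0.06]
1.67 72 20 -1 1 -40 [-0.08, 0.83, -0.56, 2.42, 2.91, 1.35, 1.97] [-0.09, 0.71, -0.75, 2.24, 1.33, 1.27, -0.09]
1.92 72 40 -1 1 -20 [0.37, 0.92, -0.75, 2.35, 3.46, 0.98, 2.12] [0.32, 0.65, -1.01, 2.31, 1.4, 1.0, -0.03]
2.93 72 40 1 -1 20 [0.63, 1.25, -1.13, 2.34, 3.22, 0.89, -0.45] [0.97, 0.71, -1.13, 2.35, 1.13, 0.29, -2.6]
```

```bash
cat > pl.py <<'E'
from ik import *
vl=np.array([2.39,2.39,3.01,3.01,3.14,3.14,3.14])*.7/12*.85
def path(Q):
    out=[np.array(Q[0])]
    for a,b in zip(Q[:-1],Q[1:]):
        a=np.array(a);b=np.array(b); k=1
        while True:
            S=[a+(b-a)*i/k for i in range(k+1)]; F=[FK(s) for s in S]
            ok=all(np.linalg.norm(F[i+1][0]-F[i][0])<.038 and np.linalg.norm(Ro.from_matrix(F[i][1].T@F[i+1][1]).as_rotvec(degrees=True))<6.9 for i in range(k)) and (np.abs(b-a)/k<vl).all()
            if ok: break
            k+=1
        out+=S[1:]
    return out
def rows(S,n=12,pose=None):
    "rows for next calls: poses relative to pose at call start"
    o=manip.get_obs(); x0,R0=np.array(o["ee_pos"]),np.array(o["eef_rot"])
    S=S[1:]; 
    for c in range(0,len(S),n):
        if c: x0,R0=FK(S[c-1])
        print("call",c//n)
        for q in S[c:c+n]:
            x,R=FK(q); rv=Ro.from_matrix(R0.T@R).as_rotvec(degrees=True); sh=R0.T@(x-x0)*100
            print(",".join(["%.0f"%v for v in rv]+["%.1f"%v for v in sh]),"   tcp",np.round(x,2),"z",np.round(R[:,2],1))
E
cat > s4.py <<'E'
from pl import *
b=[.6013,.275,.134]; R=tool(0,66,-1)
qs,e,E=ik(tcp(b,R),R,np.array([-.27,.78,-.65,2.31,2.28,1.36,2.01])); print(np.round(qs,2),e,E)
bp=np.array(b)-.1*R[:,2]+[0,0,.03]
qp,e,E=ik(tcp(bp,R),R,qs); print("pre",np.round(qp,2),e,E, FK(qp)[0])
q0=np.array(manip.get_obs()["qpos"])
for via in ([.3,.1,-.5,1.7,.6,1.1,.6],[0,.3,-.5,1.7,.8,1.0,.9]):
    S=path([q0,via,qp]); print(len(S)); Z=[FK(s) for s in S]; print(min(z[0][2] for z in Z),[np.round(z[0],2).tolist() for z in Z[::4]])
rows(S)
E
python3 s4.py
```

```text
[-0.27  0.78 -0.65  2.31  2.28  1.36  2.01] 2.283225584228653e-09 1.2601895708735503e-08
pre [-0.33  0.58 -0.8   2.44  2.03  1.38  2.01] 2.2074644302446374e-07 1.140487478037297e-06 [0.52702891 0.27499998 0.19706753]
54
0.1970675333281988 [[0.53, 0.19, 0.29], [0.54, 0.21, 0.31], [0.55, 0.19, 0.32], [0.56, 0.15, 0.33], [0.57, 0.07, 0.35], [0.59, -0.03, 0.39], [0.6, -0.1, 0.42], [0.6, -0.08, 0.37], [0.6, -0.06, 0.33], [0.6, -0.02, 0.3], [0.6, 0.03, 0.28], [0.6, 0.09, 0.25], [0.58, 0.17, 0.23], [0.54, 0.25, 0.2]]
54
0.1970675333281988 [[0.53, 0.19, 0.29], [0.53, 0.22, 0.3], [0.54, 0.24, 0.31], [0.54, 0.23, 0.3], [0.56, 0.2, 0.3], [0.59, 0.16, 0.3], [0.64, 0.11, 0.31], [0.69, 0.07, 0.34], [0.66, 0.07, 0.29], [0.64, 0.08, 0.26], [0.62, 0.11, 0.24], [0.6, 0.15, 0.22], [0.58, 0.2, 0.21], [0.54, 0.26, 0.2]]
call 0
2,-0,-7,0.6,-1.1,0.3    tcp [0.53 0.2  0.29] z [ 0.7  0.3 -0.7]
3,-0,-13,1.3,-2.0,0.4    tcp [0.53 0.21 0.3 ] z [ 0.6  0.3 -0.7]
5,-1,-19,1.8,-2.7,0.4    tcp [0.53 0.22 0.3 ] z [ 0.6  0.4 -0.7]
7,-1,-26,2.2,-3.3,0.5    tcp [0.53 0.22 0.3 ] z [ 0.6  0.4 -0.7]
9,-1,-32,2.5,-3.8,0.5  
[... 2557 characters left out ...]
 0.23] z [ 0.7 -0.4 -0.5]
17,-2,-50,-3.8,6.7,-2.2    tcp [0.6  0.15 0.22] z [ 0.7 -0.4 -0.5]
19,-3,-55,-4.5,7.7,-2.9    tcp [0.6  0.16 0.22] z [ 0.8 -0.4 -0.5]
22,-3,-61,-5.3,8.6,-3.5    tcp [0.59 0.17 0.22] z [ 0.8 -0.4 -0.5]
25,-4,-67,-6.0,9.7,-4.3    tcp [0.59 0.18 0.21] z [ 0.8 -0.3 -0.5]
28,-4,-72,-6.8,10.8,-5.2    tcp [0.58 0.2  0.21] z [ 0.8 -0.3 -0.5]
call 4
3,-0,-5,-1.1,-0.8,-0.9    tcp [0.57 0.21 0.21] z [ 0.9 -0.2 -0.4]
6,0,-11,-2.3,-1.6,-2.0    tcp [0.56 0.23 0.21] z [ 0.9 -0.2 -0.4]
9,0,-16,-3.6,-2.5,-3.1    tcp [0.55 0.24 0.2 ] z [ 0.9 -0.1 -0.4]
13,0,-21,-4.9,-3.2,-4.4    tcp [0.54 0.26 0.2 ] z [ 0.9 -0.1 -0.4]
16,1,-26,-6.2,-4.0,-5.8    tcp [0.53 0.27 0.2 ] z [ 0.9  0.  -0.4]
```

```bash
python3 -m crank '[[2,0,-7,0.5,-1,0.3,8.5],[3,0,-13,1,-2,0.4,8.5],[5,-1,-20,2,-3,0.5,8.5],[7,-1,-26,2,-3.5,0.5,8.5],[9,-1,-33,2.5,-4,0.5,8.5],[10,-2,-39,2.5,-4,0.5,8.5],[11,-2,-46,3,-4.5,0.5,8.5],[13,-2,-52,3,-4.5,1,8.5],[14,-3,-59,3,-4.5,1,8.5],[15,-4,-65,3,-4.5,1,8.5],[16,-4,-71,3,-4,1,8.5],[17,-5,-77,3,-3.5,1,8.5]]' >/dev/null
python3 -c "
from h import *
st()"
python3 -m crank '[[1,-1,-6,-0.5,0,0,8.5],[3,-2,-12,-1.5,0.5,0,8.5],[5,-3,-19,-2.5,0.5,0,8.5],[6,-5,-25,-3.5,1,0,8.5],[8,-6,-31,-4.5,1,0,8.5],[10,-7,-37,-5.5,1.5,0,8.5],[12,-9,-42,-7,2,0,8.5],[14,-10,-48,-8,2.5,0,8.5],[16,-12,-54,-9.5,3.5,0,8.5],[18,-14,-59,-11,4,0,8.5],[21,-16,-65,-12,5,-0.5,8.5],[24,-17,-70,-13.5,6,-1,8.5]]' >/dev/null
python3 -c "
from h import *
st()"
```

```text
t 5.57 q [0.71, 0.12, -1.13, 2.02, -0.13, 0.5, -0.02] p [0.5414, 0.2294, 0.3055] z [0.429, 0.362, -0.828] y [0.841, 0.173, 0.512] w 0.0851 g 0.0 F [-0.2, -1.0, -0.7]
t 6.57 q [0.42, 0.33, -1.0, 1.74, 0.69, 1.0, 0.58] p [0.6315, 0.1128, 0.3136] z [0.397, -0.107, -0.912] y [0.159, 0.986, -0.047] w 0.0846 g 0.0 F [0.5, 0.5, 0.5]
```

```bash
cat > s5.py <<'E'
from pl import *
b=[.6013,.275,.134]; R=tool(0,66,-1)
bp=np.array(b)-.1*R[:,2]+[0,0,.03]
qp,e,E=ik(tcp(bp,R),R,np.array([-.33,.58,-.8,2.44,2.03,1.38,2.01]))
S=path([np.array(manip.get_obs()["qpos"]),qp]); rows(S)
E
python3 s5.py
```

```text
call 0
2,0,-6,0.6,0.0,-0.2    tcp [0.63 0.11 0.31] z [ 0.4 -0.1 -0.9]
4,0,-12,1.5,-0.3,0.6    tcp [0.62 0.11 0.3 ] z [ 0.4 -0.2 -0.9]
6,0,-19,2.4,-0.5,1.5    tcp [0.61 0.11 0.29] z [ 0.4 -0.2 -0.9]
8,0,-25,3.2,-0.8,2.2    tcp [0.61 0.11 0.28] z [ 0.4 -0.2 -0.9]
10,0,-31,3.9,-0.9,2.9    tcp [0.61 0.11 0.27] z [ 0.4 -0.3 -0.9]
12,0,-38,4.6,-1.1,3.5    tcp [0.6  0.1  0.26] z [ 0.4 -0.3 -0.9]
14,0,-44,5.1,-1.2,4.0    tcp [0.6  0.1  0.26] z [ 0.4 -0.3 -0.8]
16,0,-51,5.6,-1.2,4.5    tcp [0.6  0.1  0.25] z [ 0.4 -0.4 -0.8]
18,0,-57,6.1,-1.1,4.9    tcp [0.59 0.1  0.24] z [ 0.5 -0.4 -0.8]
20,0,-64,6.5,-1.0,5.3    tcp [0.59 0.11 0.24] z [ 0.5 -0.4 -0.8]
22,0,-70,6.9,-0.8,5.6    tcp [0.59 0.11 0.23] z [ 0.5 -0.4 -0.8]
24,-0,-76,7.2,-0.5,5.9    tcp [0.59 0.11 0.23] z [ 0.5 -0.4 -0.7]
call 1
2,-0,-6,-0.3,0.4,0.0    tcp [0.59 0.11 0.23] z [ 0.6 -0.4 -0.7]
4,-0,-13,-0.7,0.8,0.0    tcp [0.59 0.12 0.22] z [ 0.6 -0.4 -0.7]
6,-0,-19,-1.2,1.2,-0.1    tcp [0.59 0.12 0.22] z [ 0.6 -0.4 -0.7]
9,-1,-25,-1.8,1.7,-0.2    tcp [0.58 0.13 0.22] z [ 0.6 -0.4 -0.6]
11,-1,-32,-2.4,2.1,-0.5    tcp [0.58 0.14 0.22] z [ 0.7 -0.4 -0.6]
13,-1,-38,-3.1,2.6,-0.8    tcp [0.58 0.15 0.21] z [ 0.7 -0.4 -0.6]
16,-1,-44,-3.9,3.1,-1.2    tcp [0.58 0.16 0.21] z [ 0.7 -0.4 -0.6]
18,-1,-50,-4.7,3.7,-1.6    tcp [0.58 0.17 0.21] z [ 0.8 -0.3 -0.5]
21,-1,-56,-5.6,4.3,-2.1    tcp [0.57 0.18 0.21] z [ 0.8 -0.3 -0.5]
24,-1,-62,-6.5,5.0,-2.7    tcp [0.57 0.19 0.21] z [ 0.8 -0.3 -0.5]
27,-1,-68,-7.4,5.7,-3.3    tcp [0.56 0.2  0.21] z [ 0.8 -0.2 -0.5]
30,-2,-74,-8.3,6.6,-4.1    tcp [0.56 0.22 0.2 ] z [ 0.9 -0.2 -0.5]
call 2
3,0,-6,-0.9,-1.0,-0.7    tcp [0.55 0.23 0.2 ] z [ 0.9 -0.2 -0.4]
6,1,-12,-1.9,-2.0,-1.6    tcp [0.55 0.25 0.2 ] z [ 0.9 -0.1 -0.4]
9,1,-17,-3.0,-3.0,-2.5    tcp [0.54 0.26 0.2 ] z [ 0.9 -0.1 -0.4]
12,2,-23,-4.1,-3.9,-3.6    tcp [0.53 0.27 0.2 ] z [ 0.9  0.  -0.4]
```

```bash
python3 -m crank '[[2,0,-6,0.5,0,0,8.5],[4,0,-12,1.5,0,0.5,8.5],[6,0,-19,2.5,-0.5,1.5,8.5],[8,0,-25,3,-1,2,8.5],[10,0,-31,4,-1,3,8.5],[12,0,-38,4.5,-1,3.5,8.5],[14,0,-44,5,-1,4,8.5],[16,0,-51,5.5,-1,4.5,8.5],[18,0,-57,6,-1,5,8.5],[20,0,-64,6.5,-1,5,8.5],[22,0,-70,7,-1,5.5,8.5],[24,0,-76,7,-0.5,6,8.5]]' >/dev/null
python3 -m crank '[[2,0,-6,0,0.5,0,8.5],[4,0,-13,-0.5,1,0,8.5],[6,0,-19,-1,1,0,8.5],[9,-1,-25,-2,1.5,0,8.5],[11,-1,-32,-2.5,2,-0.5,8.5],[13,-1,-38,-3,2.5,-1,8.5],[16,-1,-44,-4,3,-1,8.5],[18,-1,-50,-4.5,3.5,-1.5,8.5],[21,-1,-56,-5.5,4.5,-2,8.5],[24,-1,-62,-6.5,5,-2.5,8.5],[27,-1,-68,-7.5,5.5,-3.5,8.5],[30,-2,-74,-8.5,6.5,-4,8.5]]' >/dev/null
python3 - <<'E'
from h import *
st()
p,d,P,T=cap("top")
for r in finder.trace("bottle_a","top")[:3]:
    Q=P[r["region"]]; Q=Q[Q[:,2]>.143]; print(r["conf"],len(Q),Q.mean(0) if len(Q) else "",cv2.minEnclosingCircle((Q[:,:2]*1000).astype(np.float32))if len(Q)>3 else "")
b=[.6013,.275,.134]
delta(b,tool(0,66,-1),back=.1)
delta(b,tool(0,66,-1),back=.0)
E
```

```text
t 8.57 q [-0.19, 0.56, -0.93, 2.29, 1.79, 1.39, 1.88] p [0.5649, 0.22, 0.2042] z [0.864, -0.193, -0.464] y [-0.343, -0.902, -0.263] w 0.0848 g 0.0 F [0.2, -0.1, -0.6]
0.97 81 [0.60134213 0.27441884 0.14871966] ((600.7282104492188, 273.8049011230469), 14.760948181152344)
0.83 106 [0.53964416 0.42481677 0.14887203] ((540.0140380859375, 425.4805908203125), 16.69961929321289)
0.46 0  
turn [11.9, 2.1, -22.8] shift cm [-6.53, -2.83, -2.59] tcp [0.527, 0.275, 0.167]
turn [11.9, 2.1, -22.8] shift cm [-6.59, -4.9, 7.19] tcp [0.618, 0.275, 0.126]
```

```bash
python3 -m crank '[[6,1,-11,-3,-1.5,-1.5,8.5],[12,2,-23,-6.5,-3,-2.5,8.5],[12,2,-23,-6.5,-3,-2.5,8.5],[12,2,-23,-6.5,-3,-2.5,8.5],[12,2,-23,-6.5,-3,-2.5,8.5],[12,2,-23,-6.5,-3,-2.5,8.5]]' >/dev/null
python3 - <<'E'
from h import *
st()
delta([.6013,.275,.136],tool(0,66,-1),back=.004)
E
```

```text
t 9.17 q [-0.35, 0.66, -0.86, 2.4, 2.0, 1.47, 2.03] p [0.5304, 0.2749, 0.1686] z [0.914, -0.004, -0.406] y [-0.005, -1.0, -0.002] w 0.0848 g 0.0 F [-0.1, 0.4, 0.5]
turn [0.2, -0.0, -0.2] shift cm [-0.1, -0.05, 9.27] tcp [0.615, 0.275, 0.13]
```

```bash
python3 -m crank '[[0,0,0,-0.1,0,3,8.5],[0,0,0,-0.1,0,5,8.5],[0,0,0,-0.1,0,7,8.5],[0,0,0,-0.1,0,8.5,8.5],[0,0,0,-0.1,0,9.2,8.5],[0,0,0,-0.1,0,9.2,8.5],[0,0,0,-0.1,0,9.2,8.5]]' >/dev/null
python3 -m crank '[[0,0,0,0,0,0,6],[0,0,0,0,0,0,4.5],[0,0,0,0,0,0,2.5],[0,0,0,0,0,0,2],[0,0,0,0,0,0,2],[0,0,0,0,0,0,2],[0,0,0,0,0,0,2],[0,0,0,0,0,0,2]]' 70
python3 - <<'E'
from h import *
st(); p,d,P,T=cap("side"); save("side2",p[150:350,100:370].repeat(2,0).repeat(2,1))
E
```

```text
time: 10.42
ee_pos: [0.6132, 0.2765, 0.1304]
eef_rot: [[0.405, 0.001, 0.914], [0.001, -1.0, 0.001], [0.914, 0.001, -0.405]]
contact_force: [-1.7, -0.4, 3.5]
width: 0.03
grip_force: 68.9
t 10.42 q [-0.27, 0.76, -0.74, 2.28, 2.2, 1.39, 2.08] p [0.6132, 0.2765, 0.1304] z [0.914, 0.001, -0.405] y [0.001, -1.0, 0.001] w 0.03 g 68.9 F [-1.7, -0.4, 3.5]
```

View pics/side2.png

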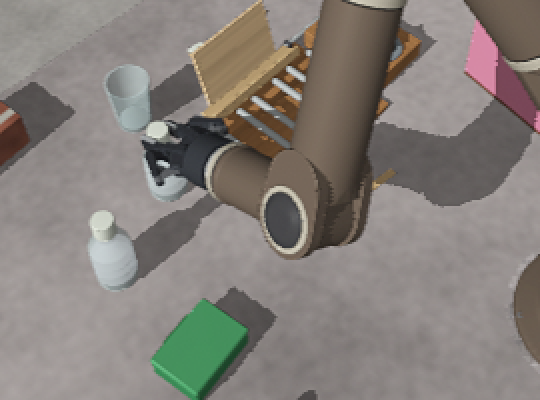

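```bash
cat > s6.py <<'E'
from pl import *
import json,sys
bx,by,cy,xs=[float(v) for v in sys.argv[1:5]]; lift=float(sys.argv[5])
o=manip.get_obs(); p0,R0=np.array(o["ee_pos"]),np.array(o["eef_rot"]); q0=np.array(o["qpos"])
mid=R0.T@(np.array([bx,by,.055])-p0); ax=R0.T@[0,0,1]
json.dump([mid.tolist(),ax.tolist()],open("grasp.json","w"))
X=RR[:,0]
def fin(h,dx=0):
    R=Ro.from_rotvec(np.radians(-40)*X).as_matrix()@tool(2.75,24,1)
    return rk(20+xs+dx,cy,71+h)-R@mid,R
R=fin(0)[1]; print("bottle axis in rack",RR.T@(R@ax))
x,_=fin(2); qf,e,E=ik(x,R,np.array([.0,.64,-.64,2.35,1.5,1.14,-.2])); print("final",np.round(qf,2),e,E,x)
xh,_=fin(70); qh,e,E=ik(xh,R,qf); print("hover",np.round(qh,2),e,E,xh)
ql,e,E=ik(p0+[0,0,lift],R0,q0); print("lift",np.round(ql,2),e,E)
S=path([ql,qh]); 
for q in S[::3]:
    a,A=FK(q); m=a+A@mid; v=A@ax; print("cap",np.round(m+.095*v,2),"bot",np.round(m-.055*v,2),"wr",np.round(a-.355*A[:,2],2))
class M: pass
a0=FK(ql)
# rows relative to the pose after lift
o2=(p0+[0,0,lift],R0)
SS2=S[1:]; x0,Rr=o2
for c in range(0,len(SS2),12):
    if c: x0,Rr=FK(SS2[c-1])
    print("call",c//12)
    for q in SS2[c:c+12]:
        x,Rq=FK(q); print(",".join(["%.0f"%v for v in Ro.from_matrix(Rr.T@Rq).as_rotvec(degrees=True)]+["%.1f"%v for v in Rr.T@(x-x0)*100]))
E
python3 s6.py .6013 .2765 -85 8 .10
python3 -m crank '[[0,0,0,3,0,-1.3,2],[0,0,0,6,0,-2.7,2],[0,0,0,9.1,0,-4,2],[0,0,0,9.1,0,-4,2],[0,0,0,9.1,0,-4,2],[0,0,0,9.1,0,-4,2]]'
```

```text
bottle axis in rack [-9.99998587e-01 -2.23066855e-04 -1.66618857e-03]
final [-0.    0.63 -0.64  2.41  1.57  1.14 -0.19] 4.159883625030421e-08 4.1209718582561736e-07 [ 0.48052494 -0.03923703  0.06371787]
hover [ 0.06  0.45 -0.71  2.39  1.41  1.1   0.02] 2.7643789113151804e-07 2.0332097963913273e-06 [ 0.48052494 -0.03923703  0.13171787]
lift [-0.14  0.56 -0.83  2.29  2.12  1.22  2.2 ] 3.758969504034391e-07 3.198928776261798e-06
cap [0.6  0.28 0.25] bot [0.6  0.28 0.1 ] wr [0.29 0.28 0.37]
cap [0.6  0.23 0.23] bot [0.6  0.26 0.09] wr [0.3  0.26 0.37]
cap [0.59 0.18 0.22] bot [0.6  0.25 0.09] wr [0.3  0.25 0.38]
cap [0.58 0.14 0.2 ] bot [0.61 0.23 0.09] wr [0.31 0.24 0.38]
cap [0.56 0.09 0.19] bot [0.62 0.2  0.1 ] wr [0.31 0.22 0.38]
cap [0.54 0.06 0.18] bot [0.63 0.16 0.11] wr [0.32 0.21 0.38]
cap [0.52 0.02 0.16] bot [0.63 0.1  0.12] wr [0.32 0.19 0.38]
cap [ 0.49 -0.01  0.15] bot [0.63 0.04 0.13] wr [0.32 0.18 0.38]
cap [ 0.46 -0.03  0.14] bot [ 0.61 -0.03  0.14] wr [0.33 0.16 0.38]
call 0
-2,-1,6,-0.5,1.5,0.2
-4,-2,12,-1.0,3.1,0.3
-6,-2,17,-1.6,4.6,0.4
-8,-3,23,-2.1,6.1,0.4
-10,-3,29,-2.7,7.7,0.4
-12,-3,35,-3.3,9.1,0.3
-14,-3,41,-3.8,10.6,0.2
-17,-2,47,-4.4,12.1,0.0
-19,-2,53,-5.0,13.5,-0.2
-21,-1,59,-5.6,14.9,-0.4
-24,-0,64,-6.2,16.3,-0.7
-26,1,70,-6.8,17.7,-1.1
call 1
-2,1,6,1.1,1.0,0.2
-3,2,12,2.2,2.1,0.4
-4,4,18,3.2,3.1,0.6
-6,5,25,4.3,4.2,0.7
-7,7,31,5.3,5.3,0.8
-8,9,37,6.3,6.3,0.8
-9,11,43,7.2,7.4,0.8
-9,13,49,8.2,8.5,0.7
-10,15,55,9.1,9.6,0.6
-10,17,62,9.9,10.7,0.4
-11,20,68,10.8,11.8,0.2
-11,22,74,11.6,12.9,0.0
time: 10.97
ee_pos: [0.6132, 0.2755, 0.228]
eef_rot: [[0.408, 0.001, 0.913], [0.002, -1.0, -0.0], [0.913, 0.002, -0.408]]
contact_force: [-0.5, -0.8, -3.8]
width: 0.03
grip_force: 70.6
```

```bash
python3 -m crank '[[0,0,0,2,0,-1,2],[0,0,0,3.7,0,-1.6,2],[0,0,0,3.7,0,-1.6,2],[0,0,0,3.7,0,-1.6,2]]' >/dev/null
python3 -m crank '[[-2,-1,6,-0.5,1.5,0,2],[-4,-2,12,-1,3,0.5,2],[-6,-2,17,-1.5,4.5,0.5,2],[-8,-3,23,-2,6,0.5,2],[-10,-3,29,-2.5,7.5,0.5,2],[-12,-3,35,-3.5,9,0.5,2],[-14,-3,41,-4,10.5,0,2],[-17,-2,47,-4.5,12,0,2],[-19,-2,53,-5,13.5,0,2],[-21,-1,59,-5.5,15,-0.5,2],[-24,0,64,-6,16.5,-0.5,2],[-26,1,70,-7,17.5,-1,2]]' >/dev/null
python3 -c "
from h import *
st()"
python3 -m crank '[[-2,1,6,1,1,0,2],[-3,2,12,2,2,0.5,2],[-4,4,18,3,3,0.5,2],[-6,5,25,4.5,4,0.5,2],[-7,7,31,5.5,5.5,1,2],[-8,9,37,6.5,6.5,1,2],[-9,11,43,7,7.5,1,2],[-9,13,49,8,8.5,0.5,2],[-10,15,55,9,9.5,0.5,2],[-10,17,62,10,10.5,0.5,2],[-11,20,68,11,12,0,2],[-11,22,74,11.5,13,0,2]]' >/dev/null
cat > s7.py <<'E'
from ik import *
import json,sys
cy,xs=float(sys.argv[1]),float(sys.argv[2]); mid,ax=[np.array(v) for v in json.load(open("grasp.json"))]
st(); o=manip.get_obs(); p0,R0=np.array(o["ee_pos"]),np.array(o["eef_rot"])
print("mid in rack mm",np.round(RR.T@(p0+R0@mid-O)*1000,1),"axis",np.round(RR.T@R0@ax,3))
X=RR[:,0]; R=Ro.from_rotvec(np.radians(-40)*X).as_matrix()@tool(2.75,24,1)
for h in (40,2): print(h,"turn",np.round(Ro.from_matrix(R0.T@R).as_rotvec(degrees=True),1),"shift",np.round(R0.T@(rk(20+xs,cy,71+h)-R@mid-p0)*100,2))
E
python3 s7.py -85 8
```

```text
t 12.3 q [0.04, 0.43, -0.91, 2.27, 1.61, 1.18, 1.29] p [0.5763, 0.0992, 0.2076] z [0.737, -0.349, -0.579] y [-0.67, -0.261, -0.695] w 0.03 g 70.6 F [0.1, 0.7, -3.5]
t 13.3 q [0.18, 0.37, -0.88, 2.31, 1.27, 1.17, 0.19] p [0.478, -0.0385, 0.1665] z [0.428, -0.566, -0.704] y [-0.04, 0.767, -0.641] w 0.0298 g 70.8 F [1.1, 0.3, -2.7]
mid in rack mm [ 25.5 -84.3 175.3] axis [-1.     0.002  0.005]
40 turn [ 0.2 -0.4  0.1] shift [1.77 4.08 4.71]
2 turn [ 0.2 -0.4  0.1] shift [2.93 6.52 7.39]
```

Check the real bottle pose in the gripper against the cradle (from the depth) before lowering.

```bash
cat > chk.py <<'E'
from h import *
import sys
for n in sys.argv[1:]:
    p,d,P,T=cap(n); q=(P-O)@RR*1000
    # bottle: points per rack-x slice above the wires
    M=(q[...,0]>-10)&(q[...,0]<70)&(np.abs(q[...,1])<130)&(q[...,2]>62)&(q[...,2]<220)
    Q=q[M]
    for yc in (85,0,-85):
        A=Q[np.abs(Q[:,1]-yc)<42]
        if len(A)<20: print(n,yc,"-",len(A)); continue
        r=[]
        for x0 in (0,30,60):
            B=A[np.abs(A[:,0]-x0)<10]
            if len(B)>5: r.append((x0,len(B),round(float(np.percentile(B[:,2],95))),round(float((np.percentile(B[:,1],2)+np.percentile(B[:,1],98))/2)),round(float(np.median(B[B[:,2]>np.percentile(B[:,2],80),1])))))
        print(n,yc,"slice(x,n,ztop,ymid,ytop)",r)
    save("chk_"+n,p[140:260,170:340].repeat(4,0).repeat(4,1) if n=="top" else p[120:270,150:340].repeat(4,0).repeat(4,1))
E
python3 chk.py top side
```

```text
top 85 - 0
top 0 - 0
top -85 slice(x,n,ztop,ymid,ytop) [(0, 154, 203, -84, -86), (30, 144, 203, -83, -83), (60, 149, 203, -83, -83)]
side 85 - 0
side 0 - 0
side -85 slice(x,n,ztop,ymid,ytop) [(0, 55, 205, -83, -93), (30, 109, 206, -83, -89), (60, 106, 205, -84, -85)]
```

View pics/chk_top.png

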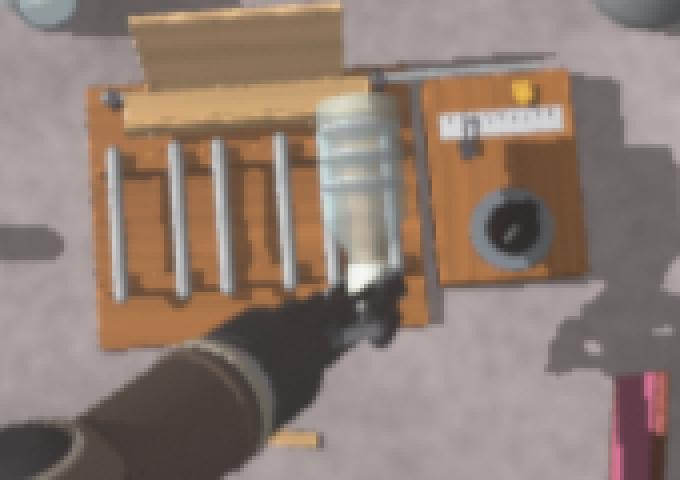

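The bottle is horizontal over the right cradle, with its cap in the fingers at about (365,285) and the knob clear on the right at (512,228). I'm lowering it now.

```bash
python3 -m crank '[[0,0,0,0.9,2,2.3,2],[0,0,0,1.8,4.1,4.7,2],[0,0,0,2.4,5.4,6.1,2],[0,0,0,2.7,6,6.8,2],[0,0,0,2.9,6.5,7.4,2],[0,0,0,2.9,6.5,7.4,2],[0,0,0,2.9,6.5,7.4,2]]'
python3 s7.py -85 8
```

```text
time: 13.98
ee_pos: [0.4831, -0.0378, 0.0654]
eef_rot: [[-0.9, -0.045, 0.433], [-0.31, 0.765, -0.564], [-0.306, -0.642, -0.703]]
contact_force: [-1.9, -1.5, 0.5]
width: 0.0298
grip_force: 70.9
t 13.98 q [0.07, 0.64, -0.78, 2.36, 1.5, 1.23, -0.11] p [0.4831, -0.0378, 0.0654] z [0.433, -0.564, -0.703] y [-0.045, 0.765, -0.642] w 0.0298 g 70.9 F [-1.9, -1.5, 0.5]
mid in rack mm [ 30.7 -83.2  74.3] axis [-1.    -0.006  0.005]
40 turn [ 0.2 -0.1  0.4] shift [-0.83 -2.43 -2.58]
2 turn [ 0.2 -0.1  0.4] shift [0.33 0.01 0.09]
```

```bash
python3 -m crank '[[0,0,0,0,0,0,3.5],[0,0,0,0,0,0,4.5],[0,0,0,0,0,0,5.5],[0,0,0,0,0,0,6],[0,0,0,0,0,0,6],[0,0,0,0,0,0,6]]' >/dev/null
python3 -m crank '[[0,0,0,0,0,-2,6],[0,0,0,0,0,-4,6],[0,0,0,0,0,-7,6],[0,0,0,0,0,-10,6],[0,0,0,0,0,-14,6],[0,0,0,0,0,-14,6]]' >/dev/null
python3 - <<'E'
from h import *
st()
E
python3 chk.py top
python3 - <<'E'
from h import *
p,d,P,T=cap("top")
for r in finder.trace("bottle_a","top")[:4]:
    Q=P[r["region"]]; print(r["conf"],np.round(r["extent"]),len(Q),np.nanmedian(Q,0)); Q=Q[Q[:,2]>.143]
    if len(Q)>5: print(Q.mean(0),cv2.minEnclosingCircle((Q[:,:2]*1000).astype(np.float32)))
E
```

```text
t 14.98 q [-0.02, 0.4, -0.98, 2.32, 1.12, 1.32, 0.03] p [0.4223, 0.0464, 0.168] z [0.441, -0.558, -0.703] y [-0.044, 0.769, -0.638] w 0.06 g 0.0 F [0.5, 0.8, 0.5]
top 85 - 0
top 0 - 0
top -85 slice(x,n,ztop,ymid,ytop) [(0, 124, 100, -85, -86), (30, 118, 101, -86, -85), (60, 121, 101, -85, -82)]
0.62 [114. 198.  33.  20.] 478 [0.53527906 0.41064924 0.09348845]
[0.53937524 0.42345168 0.14887752] ((539.7413940429688, 424.5026550292969), 15.718798637390137)
0.55 [262. 192.  25.  49.] 725 [ 0.54937779 -0.02786034  0.09240351]
```

```bash
cat > s8.py <<'E'
from pl import *
b=np.array([.5397,.4245,.136]); mgn=lambda q: np.round(np.minimum(q-lo,hi-q).min(),2)
q0=np.array(manip.get_obs()["qpos"])
for az in (0,10,20,30,40,50):
    R=tool(az,66,-1)
    for sd in ([-.5,.78,-.65,2.3,2.3,1.3,2.0],q0):
        q,e,E=ik(tcp(b-.004*R[:,2],R),R,np.array(sd)); qp,e2,E2=ik(tcp(b-.1*R[:,2],R),R,q)
        print(az,np.round(q,2),round(e,4),mgn(q),"|",np.round(qp,2),round(e2,4),mgn(qp),"dist",np.round(np.abs(qp-q0).sum(),2))
E
python3 s8.py
```

```text
0 [-0.61  0.82 -0.66  2.12  1.99  1.44  2.06] 0.0 0.41 | [-0.71  0.74 -0.76  2.21  1.81  1.54  2.02] 0.0 0.31 dist 4.25
0 [-0.7   0.77 -0.53  2.13  1.96  1.35  2.02] 0.0 0.41 | [-0.8   0.69 -0.63  2.21  1.78  1.44  2.  ] 0.0 0.33 dist 4.27
10 [-0.54  0.79 -0.64  2.23  2.2   1.35  2.04] 0.0 0.31 | [-0.63  0.68 -0.74  2.35  2.01  1.43  2.  ] 0.0 0.19 dist 4.12
10 [-0.67  0.73 -0.48  2.23  2.18  1.25  1.97] 0.0 0.31 | [-0.76  0.62 -0.57  2.36  2.    1.33  1.94] 0.0 0.18 dist 4.19
20 [-0.45  0.76 -0.62  2.3   2.44  1.25  2.03] 0.0 0.24 | [-0.51  0.64 -0.71  2.46  2.28  1.33  1.98] 0.0 0.08 dist 4.25
20 [-0.61  0.69 -0.42  2.31  2.44  1.16  1.91] 0.0 0.23 | [-0.68  0.57 -0.51  2.47  2.29  1.23  1.88] 0.0 0.07 dist 4.53
30 [-0.33  0.75 -0.61  2.34  2.71  1.15  2.03] 0.0 0.2 | [ 0.07  1.23 -1.41  2.48  2.54  1.65  2.69] 0.0108 0.06 dist 5.9
30 [-0.59  0.65 -0.28  2.36  2.76  1.06  1.8 ] 0.0 0.18 | [ 0.07  1.23 -1.41  2.48  2.54  1.65  2.69] 0.0108 0.06 dist 5.9
40 [-0.18  0.75 -0.62  2.34  3.    1.02  2.03] 0.0 0.2 | [ 0.26  0.92 -1.19  2.48  2.76  1.08  2.52] 0.016 0.06 dist 5.51
40 [ 0.41  1.91 -1.41  2.36  3.17  1.26 -2.8 ] 0.0457 0.06 | [ 0.49  1.92 -1.41  2.48  3.18  1.28 -2.8 ] 0.0581 0.06 dist 7.54
50 [-0.02  0.77 -0.66  2.31  3.3   0.86  2.01] 0.0 0.23 | [ 0.24  0.69 -0.85  2.48  3.3   0.85  2.08] 0.0 0.06 dist 5.51
50 [ 0.52  1.68 -1.41  2.28  2.89  0.86 -2.8 ] 0.0367 0.06 | [ 0.68  1.74 -1.41  2.48  2.97  0.92 -2.8 ] 0.0451 0.06 dist 7.69
```

```bash
cat > s9.py <<'E'
from pl import *
b=np.array([.5397,.4245,.136]); R=tool(0,66,-1)
qp,e2,E2=ik(tcp(b-.1*R[:,2]+[0,0,.02],R),R,np.array([-.71,.74,-.76,2.21,1.81,1.54,2.02]))
q0=np.array(manip.get_obs()["qpos"]); via=(q0+qp)/2; 
S=path([q0,qp]); print(np.round(qp,2)); rows(S)
print([np.round(FK(s)[0]-.355*FK(s)[1][:,2],2).tolist() for s in S[::5]])
E
python3 s9.py
```

```text
[-0.69  0.7  -0.78  2.2   1.79  1.52  2.06]
call 0
0,-2,-7,-2.1,0.8,-2.4    tcp [0.43 0.07 0.18] z [ 0.5 -0.6 -0.7]
1,-3,-13,-3.1,1.7,-2.8    tcp [0.44 0.08 0.18] z [ 0.5 -0.5 -0.7]
1,-5,-20,-4.2,2.6,-3.3    tcp [0.45 0.09 0.18] z [ 0.5 -0.5 -0.7]
2,-7,-26,-5.2,3.5,-3.8    tcp [0.45 0.11 0.18] z [ 0.5 -0.5 -0.7]
2,-9,-33,-6.2,4.5,-4.3    tcp [0.46 0.12 0.19] z [ 0.6 -0.5 -0.6]
3,-11,-39,-7.2,5.5,-4.8    tcp [0.46 0.13 0.19] z [ 0.6 -0.5 -0.6]
4,-13,-45,-8.1,6.6,-5.5    tcp [0.47 0.15 0.19] z [ 0.6 -0.5 -0.6]
6,-15,-52,-9.0,7.7,-6.1    tcp [0.47 0.16 0.19] z [ 0.7 -0.4 -0.6]
7,-17,-58,-9.9,8.8,-6.8    tcp [0.48 0.18 0.19] z [ 0.7 -0.4 -0.6]
9,-18,-64,-10.7,10.0,-7.6    tcp [0.48 0.19 0.19] z [ 0.7 -0.4 -0.6]
11,-20,-70,-11.5,11.2,-8.4    tcp [0.49 0.21 0.19] z [ 0.7 -0.4 -0.6]
13,-22,-77,-12.3,12.4,-9.3    tcp [0.49 0.23 0.19] z [ 0.7 -0.4 -0.6]
call 1
2,-1,-6,-1.5,-0.7,-0.5    tcp [0.49 0.24 0.19] z [ 0.8 -0.3 -0.5]
4,-2,-13,-3.0,-1.3,-1.0    tcp [0.49 0.26 0.19] z [ 0.8 -0.3 -0.5]
6,-2,-19,-4.5,-1.9,-1.6    tcp [0.49 0.28 0.19] z [ 0.8 -0.3 -0.5]
8,-3,-25,-6.1,-2.4,-2.3    tcp [0.49 0.3  0.19] z [ 0.8 -0.2 -0.5]
10,-3,-31,-7.7,-2.9,-3.0    tcp [0.49 0.31 0.19] z [ 0.8 -0.2 -0.5]
13,-3,-37,-9.3,-3.4,-3.8    tcp [0.49 0.33 0.19] z [ 0.9 -0.2 -0.5]
15,-3,-43,-10.9,-3.8,-4.7    tcp [0.48 0.35 0.19] z [ 0.9 -0.1 -0.5]
18,-3,-49,-12.5,-4.1,-5.6    tcp [0.48 0.37 0.19] z [ 0.9 -0.1 -0.5]
20,-3,-55,-14.1,-4.4,-6.5    tcp [0.48 0.39 0.19] z [ 0.9 -0.1 -0.4]
23,-2,-61,-15.7,-4.7,-7.6    tcp [0.47 0.41 0.19] z [ 0.9 -0.  -0.4]
25,-2,-67,-17.3,-4.9,-8.7    tcp [0.47 0.42 0.19] z [ 0.9  0.  -0.4]
[[0.27, 0.26, 0.43], [0.25, 0.3, 0.41], [0.23, 0.34, 0.4], [0.2, 0.37, 0.37], [0.17, 0.41, 0.35]]
```

```bash
python3 -m crank '[[0,-2,-7,-2,1,-2.5,8.5],[1,-3,-13,-3,1.5,-3,8.5],[1,-5,-20,-4,2.5,-3.5,8.5],[2,-7,-26,-5,3.5,-4,8.5],[2,-9,-33,-6,4.5,-4.5,8.5],[3,-11,-39,-7,5.5,-5,8.5],[4,-13,-45,-8,6.5,-5.5,8.5],[6,-15,-52,-9,7.5,-6,8.5],[7,-17,-58,-10,9,-7,8.5],[9,-18,-64,-10.5,10,-7.5,8.5],[11,-20,-70,-11.5,11,-8.5,8.5],[13,-22,-77,-12.5,12.5,-9.5,8.5]]' >/dev/null
python3 -m crank '[[2,-1,-6,-1.5,-0.5,-0.5,8.5],[4,-2,-13,-3,-1.5,-1,8.5],[6,-2,-19,-4.5,-2,-1.5,8.5],[8,-3,-25,-6,-2.5,-2.5,8.5],[10,-3,-31,-7.5,-3,-3,8.5],[13,-3,-37,-9.5,-3.5,-4,8.5],[15,-3,-43,-11,-4,-4.5,8.5],[18,-3,-49,-12.5,-4,-5.5,8.5],[20,-3,-55,-14,-4.5,-6.5,8.5],[23,-2,-61,-15.5,-4.5,-7.5,8.5],[25,-2,-67,-17.5,-5,-8.5,8.5],[25,-2,-67,-17.5,-5,-8.5,8.5]]' >/dev/null
python3 - <<'E'
from h import *
st()
p,d,P,T=cap("top")
for r in finder.trace("bottle_a","top")[:3]:
    Q=P[r["region"]]; Q=Q[Q[:,2]>.143]; 
    if len(Q)>3: print(r["conf"],len(Q),Q.mean(0),cv2.minEnclosingCircle((Q[:,:2]*1000).astype(np.float32)))
b=np.array([.5397,.4245,.136]); R=tool(0,66,-1)
delta(b,R,back=.1); delta(b,R,back=.004)
E
```

```text
t 17.13 q [-0.63, 0.73, -0.92, 2.15, 1.77, 1.6, 2.16] p [0.4677, 0.431, 0.187] z [0.908, 0.003, -0.418] y [0.006, -1.0, 0.007] w 0.0848 g 0.0 F [0.2, 0.2, 0.3]
0.88 105 [0.53978789 0.42494041 0.14887079] ((539.5645751953125, 425.55908203125), 16.770002365112305)
turn [0.1, 0.7, 0.1] shift cm [-1.8, 0.35, 0.49] tcp [0.465, 0.424, 0.169]
turn [0.1, 0.7, 0.1] shift cm [-1.69, 0.32, 10.09] tcp [0.553, 0.424, 0.13]
```

```bash
python3 -m crank '[[0,0.7,0,-1.7,0.3,0.5,8.5],[0,0.7,0,-1.7,0.3,0.5,8.5],[0,0.7,0,-1.7,0.3,3,8.5],[0,0.7,0,-1.7,0.3,5,8.5],[0,0.7,0,-1.7,0.3,7,8.5],[0,0.7,0,-1.7,0.3,9,8.5],[0,0.7,0,-1.7,0.3,10.1,8.5],[0,0.7,0,-1.7,0.3,10.1,8.5],[0,0.7,0,-1.7,0.3,10.1,8.5]]' >/dev/null
python3 -m crank '[[0,0,0,0,0,0,6],[0,0,0,0,0,0,4.5],[0,0,0,0,0,0,2.5],[0,0,0,0,0,0,2],[0,0,0,0,0,0,2],[0,0,0,0,0,0,2],[0,0,0,0,0,0,2],[0,0,0,0,0,0,2]]' 70
python3 - <<'E'
from h import *
import subprocess
y=manip.get_obs()["ee_pos"][1]; print(y)
print(subprocess.run(["python3","s6.py",".5397",str(y),"0","8","0.14"],capture_output=True,text=True).stdout)
E
```

```text
time: 18.65
ee_pos: [0.5528, 0.4263, 0.1321]
eef_rot: [[0.404, 0.0, 0.915], [0.001, -1.0, -0.0], [0.915, 0.001, -0.404]]
contact_force: [-1.1, 0.2, 3.4]
width: 0.0302
grip_force: 69.0
0.42629874017524677
bottle axis in rack [-0.99999653 -0.00101329 -0.00243374]
final [-0.16  0.68 -0.7   2.32  1.42  1.24 -0.21] 1.0305973199899038e-07 8.293089454328987e-07 [0.47476878 0.044746   0.06276067]
hover [-0.1   0.52 -0.77  2.3   1.28  1.23 -0.03] 2.033038231692364e-07 1.454827918758918e-06 [0.47476878 0.044746   0.13076067]
lift [-0.43  0.62 -0.91  2.07  1.84  1.41  2.35] 2.1591298948464006e-07 1.9183860524079242e-06
cap [0.54 0.43 0.29] bot [0.54 0.43 0.14] wr [0.23 0.43 0.42]
cap [0.55 0.37 0.27] bot [0.54 0.41 0.12] wr [0.24 0.41 0.41]
cap [0.55 0.32 0.25] bot [0.55 0.39 0.11] wr [0.26 0.39 0.41]
cap [0.54 0.27 0.22] bot [0.57 0.36 0.11] wr [0.27 0.36 0.4 ]
cap [0.54 0.22 0.2 ] bot [0.59 0.33 0.11] wr [0.29 0.34 0.4 ]
cap [0.52 0.17 0.19] bot [0.61 0.28 0.12] wr [0.3  0.32 0.39]
cap [0.5  0.13 0.17] bot [0.62 0.21 0.13] wr [0.31 0.29 0.39]
cap [0.48 0.09 0.15] bot [0.62 0.14 0.13] wr [0.31 0.27 0.38]
cap [0.46 0.05 0.14] bot [0.61 0.06 0.14] wr [0.32 0.25 0.38]
call 0
-2,-1,6,-0.6,1.7,0.6
-3,-2,12,-1.2,3.3,1.1
-5,-3,17,-1.9,5.0,1.5
-7,-3,23,-2.5,6.7,1.9
-9,-3,29,-3.1,8.4,2.3
-11,-3,35,-3.8,10.0,2.6
-14,-3,41,-4.4,11.7,2.8
-16,-3,47,-5.1,13.4,3.0
-18,-3,52,-5.7,15.1,3.1
-20,-2,58,-6.4,16.8,3.2
-23,-1,64,-7.1,18.4,3.2
-25,-0,70,-7.7,20.1,3.2
call 1
-2,1,6,1.3,1.1,0.6
-3,2,12,2.5,2.2,1.1
-4,4,18,3.8,3.3,1.6
-6,6,25,5.0,4.5,2.1
-7,7,31,6.3,5.6,2.5
-8,9,37,7.5,6.8,2.8
-9,11,43,8.7,7.9,3.1
-9,13,50,9.9,9.1,3.3
-10,16,56,11.1,10.3,3.4
-10,18,62,12.2,11.5,3.6
-10,21,68,13.4,12.7,3.6
-10,23,74,14.5,14.0,3.6
```

```bash
python3 -m crank '[[0,0,0,3,0,-1.3,2],[0,0,0,6,0,-2.7,2],[0,0,0,9,0,-4,2],[0,0,0,12,0,-5.3,2],[0,0,0,14.6,0,-6.5,2],[0,0,0,14.6,0,-6.5,2],[0,0,0,14.6,0,-6.5,2]]' >/dev/null
python3 -m crank '[[-2,-1,6,-0.5,1.5,0.5,2],[-3,-2,12,-1,3.5,1,2],[-5,-3,17,-2,5,1.5,2],[-7,-3,23,-2.5,6.5,2,2],[-9,-3,29,-3,8.5,2.5,2],[-11,-3,35,-4,10,2.5,2],[-14,-3,41,-4.5,11.5,3,2],[-16,-3,47,-5,13.5,3,2],[-18,-3,52,-5.5,15,3,2],[-20,-2,58,-6.5,17,3,2],[-23,-1,64,-7,18.5,3,2],[-25,0,70,-7.5,20,3,2]]' >/dev/null
python3 -c "
from h import *
st()"
python3 -m crank '[[-2,1,6,1.5,1,0.5,2],[-3,2,12,2.5,2,1,2],[-4,4,18,4,3.5,1.5,2],[-6,6,25,5,4.5,2,2],[-7,7,31,6.5,5.5,2.5,2],[-8,9,37,7.5,7,3,2],[-9,11,43,8.5,8,3,2],[-9,13,50,10,9,3.5,2],[-10,16,56,11,10.5,3.5,2],[-10,18,62,12,11.5,3.5,2],[-10,21,68,13.5,12.5,3.5,2],[-10,23,74,14.5,14,3.5,2]]' >/dev/null
python3 s7.py 0 8; python3 chk.py top
```

```text
t 20.23 q [-0.2, 0.55, -0.97, 2.13, 1.49, 1.4, 1.25] p [0.5487, 0.2244, 0.208] z [0.741, -0.328, -0.586] y [-0.667, -0.267, -0.695] w 0.0303 g 70.0 F [0.1, 0.7, -3.5]
t 21.23 q [-0.02, 0.49, -0.91, 2.25, 1.22, 1.32, 0.06] p [0.4721, 0.0442, 0.1519] z [0.437, -0.568, -0.698] y [-0.041, 0.762, -0.646] w 0.0296 g 70.0 F [1.0, -0.6, -2.8]
mid in rack mm [ 25.3   0.  162. ] axis [-1.    -0.006 -0.002]
40 turn [-0.1  0.2  0.3] shift [1.33 3.33 3.65]
2 turn [-0.1  0.2  0.3] shift [2.5  5.78 6.3 ]
top 85 - 0
top 0 slice(x,n,ztop,ymid,ytop) [(0, 146, 190, 1, 0), (30, 142, 191, 0, 1), (60, 146, 191, 0, 2)]
top -85 slice(x,n,ztop,ymid,ytop) [(0, 123, 100, -85, -83), (30, 120, 101, -85, -85), (60, 121, 100, -86, -85)]
```

```bash
python3 -m crank '[[0,0,0,0.7,1.7,1.9,2],[0,0,0,1.3,3.3,3.7,2],[0,0,0,2,4.6,5,2],[0,0,0,2.3,5.3,5.8,2],[0,0,0,2.5,5.8,6.3,2],[0,0,0,2.5,5.8,6.3,2],[0,0,0,2.5,5.8,6.3,2]]'
python3 s7.py 0 8
python3 -m crank '[[0,0,0,0,0,0,3.5],[0,0,0,0,0,0,4.5],[0,0,0,0,0,0,5.5],[0,0,0,0,0,0,6],[0,0,0,0,0,0,6],[0,0,0,0,0,0,6]]' >/dev/null
python3 -m crank '[[0,0,0,0,0,-2,6],[0,0,0,0,0,-4,6],[0,0,0,0,0,-7,6],[0,0,0,0,0,-10,6],[0,0,0,0,0,-14,6],[0,0,0,0,0,-14,6]]' >/dev/null
python3 chk.py top
python3 - <<'E'
from h import *
st()
p,d,P,T=cap("top"); save("top9",p)
E
```

```text
time: 21.87
ee_pos: [0.4748, 0.0451, 0.0637]
eef_rot: [[-0.897, -0.046, 0.439], [-0.316, 0.76, -0.568], [-0.308, -0.648, -0.697]]
contact_force: [-1.5, -2.7, -1.3]
width: 0.0295
grip_force: 70.2
t 21.87 q [-0.11, 0.69, -0.81, 2.28, 1.38, 1.33, -0.16] p [0.4748, 0.0451, 0.0637] z [0.439, -0.568, -0.697] y [-0.046, 0.76, -0.648] w 0.0295 g 70.2 F [-1.5, -2.7, -1.3]
mid in rack mm [28.   1.2 73.7] axis [-1.    -0.011 -0.   ]
40 turn [-0.2  0.3  0.6] shift [-1.12 -2.43 -2.57]
2 turn [-0.2  0.3  0.6] shift [0.04 0.03 0.08]
top 85 - 0
top 0 slice(x,n,ztop,ymid,ytop) [(0, 124, 100, 0, -1), (30, 120, 100, -1, -3), (60, 119, 101, -1, 1)]
top -85 slice(x,n,ztop,ymid,ytop) [(0, 125, 100, -85, -84), (30, 121, 101, -85, -85), (60, 118, 101, -86, -82)]
t 22.92 q [-0.21, 0.51, -0.98, 2.21, 1.07, 1.46, -0.06] p [0.4139, 0.1285, 0.1639] z [0.446, -0.561, -0.697] y [-0.045, 0.764, -0.644] w 0.0604 g 0.0 F [0.4, -0.4, -0.8]
```

View pics/top9.png

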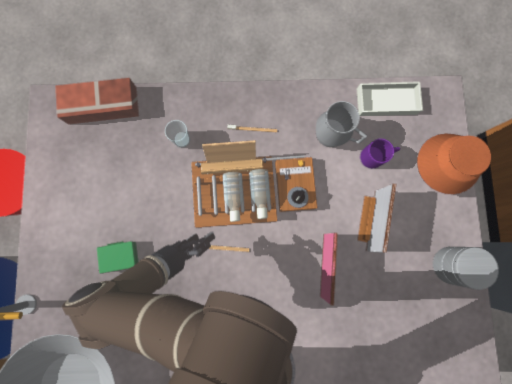

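```bash
cat > s10.py <<'E'
from pl import *
rng=np.random.default_rng(3); q0=np.array(manip.get_obs()["qpos"])
seeds=[rng.uniform(lo+.2,hi-.2) for _ in range(20)]+[q0,np.array([.8,.4,0,1.6,0,1.1,0.])]
for s in seeds[:20]: s[0]=rng.uniform(-1.2,1.5); s[2]*=.6
mg=lambda q: np.minimum(q-lo,hi-q).min()
def sols(x,R):
    o=[]
    for s in seeds:
        q,e,E=ik(x,R,s)
        if e<.004 and E<.03 and mg(q)>.1: o.append(q)
    return o
n=np.array([.229,.973,0]); n/=np.linalg.norm(n); th=.30
pt=np.array([.4497,-.3937,.156]); res=[]
zp=RR@np.array([-np.sin(th),0,-np.cos(th)]); xb=RR@np.array([np.cos(th),0,-np.sin(th)])
seat=rk(135,0,36)
def R_(y,z): return np.stack([np.cross(y,z),y,z],1)
for a in (1,-1):
    Rg=R_(a*n,np.array([0,0,-1.])); G=sols(pt-[0,0,.034],Rg)
    for c in (1,-1):
        Rp=R_(c*xb,zp); xp=seat-.116*zp-.012*xb; Pl=sols(xp,Rp); Hv=0
        for g in G:
            for p in Pl: res.append((np.abs(p-g).sum()+.7*np.abs(g-q0).sum(),a,c,np.round(g,2).tolist(),np.round(p,2).tolist()))
        print(a,c,len(G),len(Pl),xp)
res.sort(key=lambda r:r[0]); seen=set()
for r in res:
    if r[1:3] in seen: continue
    seen.add(r[1:3]); print(round(r[0],2),*r[1:])
for r in res[:6]: print(r)
E
python3 s10.py
```

```text
1 1 16 19 [0.68103456 0.06317173 0.15036528]
1 -1 16 7 [0.68103456 0.06317173 0.15036528]
-1 1 15 19 [0.68103456 0.06317173 0.15036528]
-1 -1 15 7 [0.68103456 0.06317173 0.15036528]
6.8 1 -1 [1.31, 0.7, -0.98, 1.75, 0.67, 1.06, 1.43] [0.3, 0.99, -0.99, 1.15, 0.64, 1.63, 2.61]
6.84 -1 1 [0.18, 0.54, 0.64, 1.8, -0.39, 0.93, -0.81] [-0.37, 0.81, 0.42, 1.2, -0.29, 1.49, 0.09]
7.58 1 1 [1.39, 0.8, -1.15, 1.75, 0.8, 1.15, 1.33] [0.36, 1.07, -1.17, 1.15, 0.78, 1.7, -0.61]
10.06 -1 -1 [1.29, 0.69, -0.95, 1.75, 0.64, 1.05, -1.69] [0.3, 0.99, -0.99, 1.15, 0.64, 1.63, 2.61]
(np.float64(6.800402342804301), 1, -1, [1.31, 0.7, -0.98, 1.75, 0.67, 1.06, 1.43], [0.3, 0.99, -0.99, 1.15, 0.64, 1.63, 2.61])
(np.float64(6.804722566107836), 1, -1, [1.31, 0.7, -0.97, 1.75, 0.66, 1.06, 1.44], [0.3, 0.99, -0.99, 1.15, 0.64, 1.63, 2.61])
(np.float64(6.814338101130229), 1, -1, [1.32, 0.71, -1.0, 1.75, 0.68, 1.07, 1.42], [0.32, 1.01, -1.03, 1.15, 0.67, 1.65, 2.6])
(np.float64(6.816363716381325), 1, -1, [1.32, 0.71, -1.0, 1.75, 0.68, 1.07, 1.42], [0.32, 1.01, -1.04, 1.15, 0.68, 1.65, 2.59])
(np.float64(6.829068170869635), 1, -1, [1.31, 0.7, -0.98, 1.75, 0.67, 1.06, 1.43], [0.32, 1.01, -1.03, 1.15, 0.67, 1.65, 2.6])
(np.float64(6.834169538988039), 1, -1, [1.32, 0.71, -1.0, 1.75, 0.68, 1.07, 1.42], [0.3, 0.99, -0.99, 1.15, 0.64, 1.63, 2.61])
```

```bash
cat > s11.py <<'E'
from pl import *
o=manip.get_obs(); q0=np.array(o["qpos"]); p0,R0=np.array(o["ee_pos"]),np.array(o["eef_rot"])
n=np.array([.229,.973,0]); n/=np.linalg.norm(n)
R=np.stack([np.cross(n,[0,0,-1]),n,[0,0,-1]],1)
qg,e,E=ik(np.array([.4497,-.3937,.24]),R,np.array([1.39,.8,-1.15,1.75,.8,1.15,1.33])); print(np.round(qg,2),e,E)
qv,e,E=ik(p0+[0,-.05,.15],R0,q0); print(np.round(qv,2),e,E)
S=path([q0,qv,qg]); rows(S)
E
python3 s11.py
```

```text
[ 1.44  0.7  -1.26  1.62  0.68  1.34  1.42] 1.4294784513073656e-07 9.200342734143936e-07
[ 0.08  0.11 -1.03  2.16  0.88  1.34  0.43] 6.762596219842898e-06 4.3751339112179636e-05
call 0
-0,1,0,-1.6,-3.1,-3.0    tcp [0.42 0.12 0.21] z [ 0.4 -0.6 -0.7]
-0,1,0,-2.2,-5.8,-4.0    tcp [0.42 0.11 0.24] z [ 0.4 -0.6 -0.7]
-0,1,0,-2.6,-8.5,-5.1    tcp [0.42 0.1  0.26] z [ 0.4 -0.6 -0.7]
-0,1,0,-2.9,-11.1,-6.3    tcp [0.42 0.09 0.29] z [ 0.4 -0.6 -0.7]
-0,-0,0,-3.1,-13.5,-7.6    tcp [0.41 0.08 0.31] z [ 0.4 -0.6 -0.7]
-1,3,-0,-3.4,-14.3,-5.8    tcp [0.43 0.06 0.31] z [ 0.4 -0.6 -0.7]
-2,7,0,-3.7,-15.2,-3.9    tcp [0.44 0.04 0.3 ] z [ 0.3 -0.6 -0.8]
-4,10,0,-3.8,-16.2,-2.0    tcp [0.45 0.03 0.29] z [ 0.3 -0.6 -0.8]
-5,13,1,-3.9,-17.4,-0.1    tcp [0.46 0.01 0.29] z [ 0.2 -0.5 -0.8]
-7,16,1,-3.9,-18.6,1.8    tcp [ 0.47 -0.01  0.28] z [ 0.2 -0.5 -0.8]
-9,19,2,-3.8,-20.0,3.8    tcp [ 0.47 -0.04  0.28] z [ 0.1 -0.5 -0.9]
-11,21,3,-3.5,-21.5,5.8    tcp [ 0.48 -0.06  0.27] z [ 0.1 -0.5 -0.9]
call 1
-2,2,1,-0.4,-2.0,1.6    tcp [ 0.49 -0.08  0.27] z [ 0.  -0.4 -0.9]
-5,4,2,-0.6,-4.1,3.3    tcp [ 0.49 -0.11  0.26] z [ 0.  -0.4 -0.9]
-7,6,3,-0.7,-6.3,5.0    tcp [ 0.5  -0.14  0.26] z [-0.  -0.4 -0.9]
-10,7,4,-0.6,-8.6,6.7    tcp [ 0.5  -0.17  0.26] z [-0.  -0.3 -0.9]
-13,8,6,-0.4,-11.1,8.4    tcp [ 0.5  -0.2   0.25] z [-0.1 -0.3 -1. ]
-16,8,7,0.1,-13.6,10.1    tcp [ 0.49 -0.23  0.25] z [-0.1 -0.2 -1. ]
-18,9,9,0.8,-16.3,11.8    tcp [ 0.49 -0.26  0.25] z [-0.1 -0.2 -1. ]
-21,9,11,1.7,-19.0,13.5    tcp [ 0.48 -0.29  0.24] z [-0.1 -0.1 -1. ]
-23,9,13,2.9,-21.8,15.2    tcp [ 0.48 -0.32  0.24] z [-0.  -0.1 -1. ]
-26,8,15,4.3,-24.7,16.9    tcp [ 0.46 -0.36  0.24] z [-0. -0. -1.]
-28,7,17,6.0,-27.6,18.5    tcp [ 0.45 -0.39  0.24] z [ 0. -0. -1.]
```

```bash
python3 -m crank '[[0,1,0,-1.5,-3,-3,6],[0,1,0,-2,-6,-4,6],[0,1,0,-2.5,-8.5,-5,6],[0,1,0,-3,-11,-6.5,6],[0,0,0,-3,-13.5,-7.5,6],[-1,3,0,-3.5,-14.5,-6,6],[-2,7,0,-3.5,-15,-4,6],[-4,10,0,-4,-16,-2,6],[-5,13,1,-4,-17.5,0,6],[-7,16,1,-4,-18.5,2,6],[-9,19,2,-4,-20,4,6],[-11,21,3,-3.5,-21.5,6,6]]' >/dev/null
python3 -m crank '[[-2,2,1,-0.5,-2,1.5,6],[-5,4,2,-0.5,-4,3.5,6],[-7,6,3,-0.5,-6.5,5,6],[-10,7,4,-0.5,-8.5,6.5,6],[-13,8,6,-0.5,-11,8.5,6],[-16,8,7,0,-13.5,10,6],[-18,9,9,1,-16.5,12,6],[-21,9,11,1.5,-19,13.5,6],[-23,9,13,3,-22,15,6],[-26,8,15,4.5,-24.5,17,6],[-28,7,17,6,-27.5,18.5,6],[-28,7,17,6,-27.5,18.5,6]]' >/dev/null
cat > s12.py <<'E'
from pl import *
st(); p,d,P,T=cap("top"); 
for t in ["top","side"]:
    if t=="side": p,d,P,T=cap("side")
    F=P.reshape(-1,3); F=F[~np.isnan(F[:,0])]
    Q=F[(F[:,0]>.33)&(F[:,0]<.57)&(F[:,1]>-.46)&(F[:,1]<-.33)&(F[:,2]>.15)&(F[:,2]<.165)]; print(t,len(Q),Q.mean(0) if len(Q) else "",rect(Q) if len(Q)>3 else "",np.percentile(Q[:,2],95) if len(Q) else "")
p,d,P,T=cap("wrist"); save("w1",p)
F=P.reshape(-1,3); F=F[~np.isnan(F[:,0])]
Q=F[(F[:,0]>.33)&(F[:,0]<.57)&(F[:,1]>-.46)&(F[:,1]<-.33)&(F[:,2]>.145)&(F[:,2]<.165)]; print("wrist",len(Q),Q.mean(0),rect(Q),np.percentile(Q[:,2],[50,95]))
n=np.array([.229,.973,0]); n/=np.linalg.norm(n); R=np.stack([np.cross(n,[0,0,-1]),n,[0,0,-1]],1)
delta([.4497,-.3937,.141],R); delta([.4497,-.3937,.141],R,back=.06)
E
python3 s12.py
```

```text
t 24.97 q [1.2, 0.47, -0.75, 1.62, 0.34, 1.19, 1.69] p [0.4403, -0.4075, 0.2352] z [-0.001, -0.006, -1.0] y [0.253, 0.967, -0.006] w 0.0604 g 0.0 F [-1.4, -0.4, 0.1]
top 253 [ 0.44700891 -0.39317619  0.15471313] ([450.0, -394.0], [12.0, 202.0], 76.9) 0.15821672909424758
side 177 [ 0.44381643 -0.39455363  0.15588396] ([449.0, -397.0], [18.0, 200.0], 77.0) 0.16064521141566832
wrist 3585 [ 0.43777716 -0.39063815  0.15631624] ([449.0, -394.0], [9.0, 201.0], 76.6) [0.15631182 0.15736874]
turn [-0.2, 0.1, -0.5] shift cm [-0.18, 0.39, 11.45] tcp [0.45, -0.394, 0.122]
turn [-0.2, 0.1, -0.5] shift cm [-0.2, 0.36, 5.45] tcp [0.45, -0.394, 0.182]
```

View pics/w1.png

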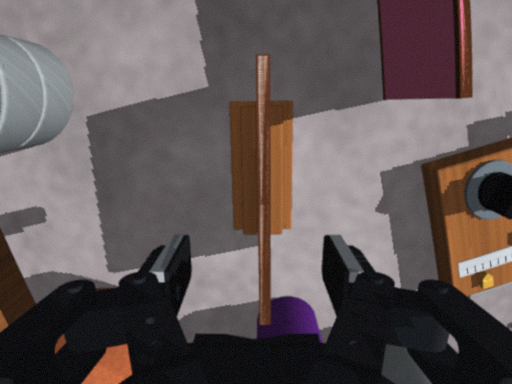

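```bash
python3 -m crank '[[0,0,-0.5,-0.2,0.4,3,6],[0,0,-0.5,-0.2,0.4,6,6],[0,0,-0.5,-0.2,0.4,8,6],[0,0,-0.5,-0.2,0.4,8,6]]' >/dev/null
python3 - <<'E'
from h import *
st()
n=np.array([.229,.973,0]); n/=np.linalg.norm(n); R=np.stack([np.cross(n,[0,0,-1]),n,[0,0,-1]],1)
delta([.4497,-.3937,.141],R)
E
```

```text
t 25.45 q [1.15, 0.54, -0.72, 1.72, 0.41, 1.04, 1.63] p [0.4502, -0.3893, 0.154] z [-0.002, -0.001, -1.0] y [0.223, 0.975, -0.002] w 0.06 g 0.0 F [-1.4, -0.5, 0.1]
turn [-0.1, -0.1, 0.4] shift cm [-0.05, -0.43, 3.17] tcp [0.45, -0.394, 0.122]
```

```bash
python3 -m crank '[[0,0,0,0,-0.4,1,6],[0,0,0,0,-0.4,2,6],[0,0,0,0,-0.4,3.1,6],[0,0,0,0,-0.4,3.1,6],[0,0,0,0,-0.4,3.1,4],[0,0,0,0,-0.4,3.1,2],[0,0,0,0,-0.4,3.1,0.5],[0,0,0,0,-0.4,3.1,0.3],[0,0,0,0,-0.4,3.1,0.3],[0,0,0,0,-0.4,3.1,0.3],[0,0,0,0,-0.4,3.1,0.3],[0,0,0,0,-0.4,3.1,0.3]]' 80
python3 -m crank '[[0,0,0,0,0,-3,0.3],[0,0,0,0,0,-6,0.3],[0,0,0,0,0,-9,0.3],[0,0,0,0,0,-12,0.3],[0,0,0,0,0,-16,0.3],[0,0,0,0,0,-19,0.3],[0,0,0,0,0,-19,0.3],[0,0,0,0,0,-19,0.3]]'
cat > s13.py <<'E'
from pl import *
o=manip.get_obs(); q0=np.array(o["qpos"]); st()
th=.30
zp=RR@np.array([-np.sin(th),0,-np.cos(th)]); xb=RR@np.array([np.cos(th),0,-np.sin(th)])
Rp=np.stack([np.cross(xb,zp),xb,zp],1); seat=rk(135,0,36)
def tgt(h,back=.012): return seat-(.116+h)*zp-back*xb
sd=np.array([.36,1.07,-1.17,1.15,.78,1.7,-.61])
qf,e,E=ik(tgt(.0),Rp,sd); print("final",np.round(qf,2),e,E)
qh,e,E=ik(tgt(.15),Rp,qf); print("hover",np.round(qh,2),e,E)
S=path([q0,qh]); rows(S)
E
python3 s13.py
```

```text
time: 26.45
ee_pos: [0.4518, -0.3965, 0.1284]
eef_rot: [[-0.974, 0.226, 0.005], [0.226, 0.974, -0.007], [-0.006, -0.005, -1.0]]
contact_force: [-0.7, 0.5, 5.1]
width: 0.0065
grip_force: 79.3
time: 27.12
ee_pos: [0.4509, -0.3954, 0.3187]
eef_rot: [[-0.974, 0.226, 0.006], [0.226, 0.974, -0.008], [-0.007, -0.006, -1.0]]
contact_force: [-0.7, 0.1, -4.2]
width: 0.0067
grip_force: 78.7
t 27.12 q [1.2, 0.41, -0.78, 1.51, 0.29, 1.34, 1.74] p [0.4509, -0.3954, 0.3187] z [0.006, -0.008, -1.0] y [0.226, 0.974, -0.006] w 0.0067 g 78.7 F [-0.7, 0.1, -4.2]
final [ 0.35  1.07 -1.17  1.15  0.78  1.7  -0.61] 3.0248020226260743e-09 2.5409119583019777e-08
hover [-0.17  0.79  0.05  0.84 -0.06  1.79 -0.08] 0.0039146893853055165 0.034296988665289956
call 0
-1,1,5,-1.5,1.8,-0.3    tcp [ 0.47 -0.38  0.32] z [-0.  0. -1.]
-2,2,9,-3.1,3.5,-0.1    tcp [ 0.49 -0.37  0.32] z [-0.  0. -1.]
-3,3,13,-4.7,5.3,0.1    tcp [ 0.51 -0.35  0.32] z [-0.   0.1 -1. ]
-3,4,18,-6.2,7.3,0.4    tcp [ 0.53 -0.34  0.32] z [-0.   0.1 -1. ]
-3,5,22,-7.7,9.3,0.6    tcp [ 0.55 -0.32  0.31] z [-0.1  0.1 -1. ]
-3,7,26,-9.1,11.6,0.9    t
[... 224 characters left out ...]
 0.3 ] z [-0.1  0.1 -1. ]
-1,12,42,-13.8,21.6,1.8    tcp [ 0.63 -0.22  0.3 ] z [-0.1  0.1 -1. ]
0,12,46,-14.7,24.5,2.0    tcp [ 0.65 -0.19  0.3 ] z [-0.2  0.1 -1. ]
2,13,50,-15.5,27.4,2.1    tcp [ 0.66 -0.16  0.3 ] z [-0.2  0.1 -1. ]
call 1
1,-0,4,1.9,2.5,0.2    tcp [ 0.68 -0.13  0.29] z [-0.2  0.1 -1. ]
2,-0,8,4.0,4.9,0.5    tcp [ 0.69 -0.1   0.29] z [-0.2  0.1 -1. ]
3,-1,11,6.3,7.3,0.7    tcp [ 0.7  -0.07  0.29] z [-0.2  0.1 -1. ]
4,-2,15,8.8,9.6,1.0    tcp [ 0.71 -0.04  0.29] z [-0.2  0.1 -1. ]
5,-3,18,11.5,11.8,1.2    tcp [ 0.71 -0.01  0.29] z [-0.3  0.  -1. ]
6,-4,22,14.3,13.8,1.5    tcp [0.72 0.03 0.29] z [-0.3  0.  -1. ]
7,-5,25,17.4,15.8,1.9    tcp [0.72 0.07 0.29] z [-0.3 -0.  -1. ]
```

```bash
python3 -m crank '[[-1,1,5,-1.5,2,0,0.3],[-2,2,9,-3,3.5,0,0.3],[-3,3,13,-4.5,5.5,0,0.3],[-3,4,18,-6,7.5,0,0.3],[-3,5,22,-7.5,9.5,0,0.3],[-3,7,26,-9,11.5,0,0.3],[-3,8,30,-10.5,14,0,0.3],[-3,9,34,-11.5,16.5,0,0.3],[-2,10,38,-13,19,0,0.3],[-1,11,42,-14,21.5,0,0.3],[0,12,46,-14.5,24.5,0,0.3],[0,12,46,-14.5,24.5,0,0.3]]' >/dev/null
cat > s14.py <<'E'
from pl import *
import sys
th=float(sys.argv[1])
o=manip.get_obs(); p0,R0=np.array(o["ee_pos"]),np.array(o["eef_rot"]); q0=np.array(o["qpos"]); st()
zp=RR@np.array([-np.sin(th),0,-np.cos(th)]); xb=RR@np.array([np.cos(th),0,-np.sin(th)])
Rp=np.stack([np.cross(xb,zp),xb,zp],1); seat=rk(135,0,36)
b=p0+.122*R0[:,2]; print("bottom in rack mm",np.round(RR.T@(b-O)*1000,1),"in seat x,z",np.round([(b-seat)@xb*1000,-(b-seat)@zp*1000],1))
print("turn",np.round(Ro.from_matrix(R0.T@Rp).as_rotvec(degrees=True),1))
for h,back in ((.15,.03),(.125,.02),(.1,.014),(.03,.014),(.004,.012),(.0,.010)):
    x=seat-(.122+h)*zp-back*xb; q,e,E=ik(x,Rp,q0); print(h,back,"shift",np.round(R0.T@(x-p0)*100,2),np.round(x,3),"ik",round(e,4),np.round(q,2))
E
python3 s14.py .30
```

```text
t 28.12 q [0.56, 0.65, -0.6, 1.12, 0.23, 1.64, 0.57] p [0.6488, -0.1801, 0.3135] z [-0.165, 0.119, -0.979] y [0.849, 0.522, -0.08] w 0.0069 g 78.9 F [-0.3, 1.6, -2.4]
bottom in rack mm [  94.5 -226.1  194. ] in seat x,z [-85.4 139. ]
turn [ 9.6 -5.1 29.4]
0.15 0.03 shift [17.44 18.03  2.75] [0.71  0.065 0.305] ik 0.0031 [-0.17  0.75  0.05  0.88 -0.06  1.79 -0.08]
0.125 0.02 shift [16.84 18.44  5.34] [0.712 0.065 0.278] ik 0.0 [-0.02  0.81 -0.31  0.87  0.17  1.79 -0.21]
0.1 0.014 shift [16.44 18.5   7.88] [0.71  0.065 0.252] ik 0.0 [ 0.04  0.83 -0.45  0.92  0.25  1.75 -0.26]
0.03 0.014 shift [16.14 17.23 14.76] [0.69  0.064 0.185] ik 0.0 [ 0.07  0.82 -0.44  1.1   0.25  1.58 -0.28]
0.004 0.012 shift [15.93 16.93 17.34] [0.684 0.063 0.16 ] ik 0.0 [ 0.07  0.82 -0.44  1.15  0.25  1.53 -0.28]
0.0 0.01 shift [15.81 17.03 17.76] [0.685 0.063 0.156] ik 0.0 [ 0.07  0.83 -0.44  1.15  0.25  1.52 -0.28]
```

```bash
python3 -m crank '[[1,-1,4,2,2.5,0,0.3],[2,-1,8,4,5,0,0.3],[3,-2,12,6.5,7.5,0.5,0.3],[5,-3,16,9,10,1,0.3],[7,-4,20,11.5,12.5,1.5,0.3],[8,-4,24,14,15,2,0.3],[9,-5,28,17,17.5,2.5,0.3],[9.6,-5,29.4,17.4,18,3,0.3],[9.6,-5,29.4,17.4,18,3,0.3],[9.6,-5,29.4,17.4,18,3,0.3]]' >/dev/null
python3 s14.py .30
python3 - <<'E'
from h import *
p,d,P,T=cap("side"); save("side5",p[90:290,140:400].repeat(3,0).repeat(3,1)); q=(P-O)@RR*1000
B=q[(q[...,0]>120)&(q[...,0]<200)&(np.abs(q[...,1])<70)&(q[...,2]>60)&(q[...,2]<140)]
print(len(B),B.mean(0)); n=np.linalg.svd(B-B.mean(0),full_matrices=False)[2][2]; print(n,np.arctan2(abs(n[2]),abs(n[0])), "x at z=36:",B.mean(0)[0]+ (36-B.mean(0)[2])*(-n[2]/n[0]))
E
```

```text
t 28.95 q [0.05, 0.78, -0.44, 0.89, 0.24, 1.82, -0.25] p [0.7087, 0.0559, 0.3012] z [-0.295, -0.019, -0.955] y [0.954, 0.041, -0.296] w 0.0069 g 78.9 F [-0.2, -0.7, -2.8]
bottom in rack mm [149.   -9.2 184.7] in seat x,z [-30.5 146.2]
turn [-0.   0.3 -0.3]
0.15 0.03 shift [ 0.86  0.05 -0.39] [0.71  0.065 0.305] ik 0.0031 [-0.17  0.75  0.05  0.88 -0.06  1.79 -0.08]
0.125 0.02 shift [0.88 1.05 2.11] [0.712 0.065 0.278] ik 0.0 [-0.02  0.81 -0.31  0.87  0.17  1.79 -0.21]
0.1 0.014 shift [0.89 1.65 4.61] [0.71  0.065 0.252] ik 0.0 [ 0.04  0.83 -0.44  0.92  0.24  1.75 -0.26]
0.03 0.014 shift [ 0.92  1.65 11.61] [0.69  0.064 0.185] ik 0.0 [ 0.07  0.82 -0.44  1.1   0.25  1.58 -0.28]
0.004 0.012 shift [ 0.94  1.85 14.21] [0.684 0.063 0.16 ] ik 0.0 [ 0.07  0.82 -0.44  1.15  0.25  1.53 -0.28]
0.0 0.01 shift [ 0.94  2.05 14.61] [0.685 0.063 0.156] ik 0.0 [ 0.07  0.83 -0.44  1.15  0.25  1.52 -0.28]
735 [147.86185173   2.01823313 100.872719  ]
[-9.61697520e-01 -4.58974222e-04  2.74112512e-01] 0.27766677596623623 x at z=36: 129.37118956192626
```

View pics/side5.png

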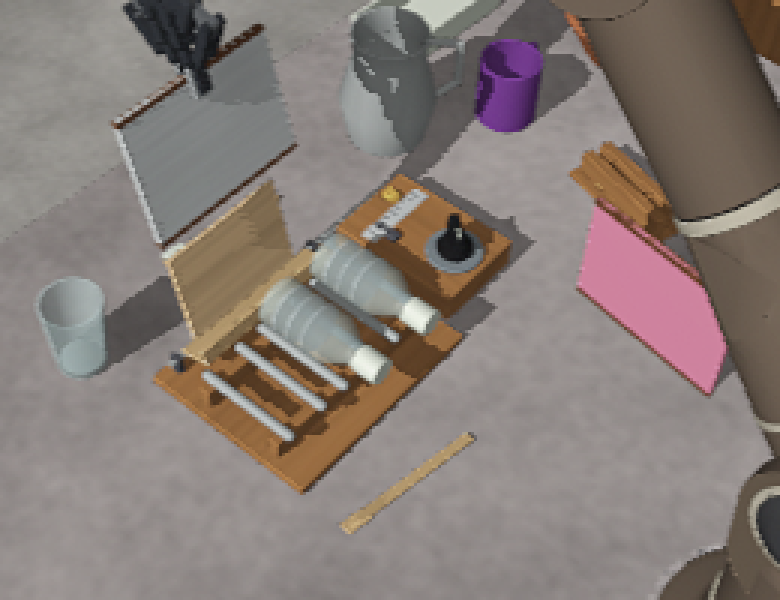

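```bash
python3 -m crank '[[0,0,0,0.9,0.5,2,0.3],[0,0,0,0.9,1,4.5,0.3],[0,0,0,0.9,1.1,7.5,0.3],[0,0,0,0.9,1.1,10,0.3],[0,0,0,0.9,1.2,12,0.3],[0,0,0,0.9,1.2,12.5,0.3],[0,0,0,0.9,1.2,12.5,0.3]]'
python3 s14.py .29 | head -4
python3 - <<'E'
from h import *
for n in("side","top"):
    p,d,P,T=cap(n)
    save(n+"6",(p[110:240,150:280] if n=="side" else p[120:220,180:300]).repeat(5,0).repeat(5,1)); q=(P-O)@RR*1000
a,b=[cv2.imread(f"pics/{n}6.png") for n in("side","top")]; h=500; cv2.imwrite("pics/c6.png",cv2.resize(np.hstack([cv2.resize(a,(400,400)),cv2.resize(b,(400,400))]),(800,400)))
E
```

```text
time: 29.58
ee_pos: [0.683, 0.0597, 0.1801]
eef_rot: [[-0.04, 0.955, -0.294], [0.999, 0.036, -0.017], [-0.006, -0.294, -0.956]]
contact_force: [0.6, 0.2, -2.7]
width: 0.0064
grip_force: 78.9
t 29.58 q [0.09, 0.79, -0.45, 1.16, 0.25, 1.55, -0.29] p [0.683, 0.0597, 0.1801] z [-0.294, -0.017, -0.956] y [0.955, 0.036, -0.294] w 0.0064 g 78.9 F [0.6, 0.2, -2.7]
bottom in rack mm [123.7  -4.   63.5] in seat x,z [-18.6  23.1]
turn [-0.5  0.2 -0.6]
0.15 0.03 shift [  0.3   -1.36 -12.68] [0.707 0.064 0.305] ik 0.0015 [-0.17  0.75  0.05  0.88 -0.06  1.79 -0.08]
```

View pics/c6.png

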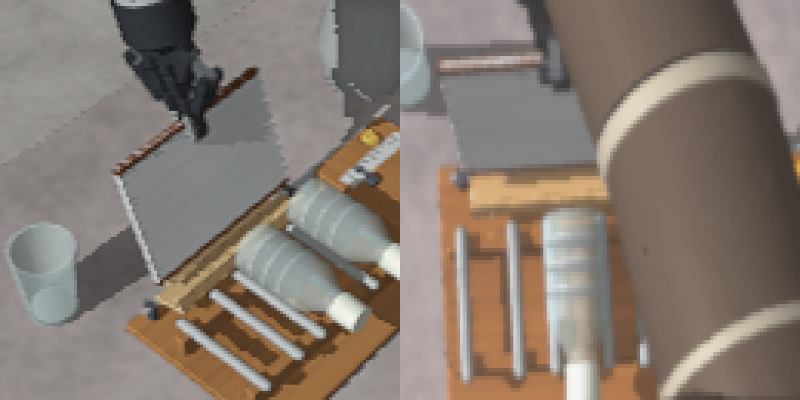

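```bash
python3 -m crank '[[0,0,0,0,0,0.8,0.3],[0,0,0,0,0,1.5,0.3],[0,0,0,0,0,1.8,0.3],[0,0,0,0,0,1.8,0.3],[0,0,0,0,0,1.8,0.3]]' | grep -E "ee_pos|contact"
python3 -m crank '[[0,0,0,0,0,0.2,0.3],[0,0,0,0,0,0.3,0.3],[0,0,0,0,0,0.3,0.3]]' | grep -E "ee_pos|contact"
python3 -m crank '[[0,0,0,0,0,0.2,0.3],[0,0,0,0,0,0.3,0.3],[0,0,0,0,0,0.3,0.3]]' | grep -E "ee_pos|contact"
```

```text
ee_pos: [0.6787, 0.0619, 0.1643]
contact_force: [-0.7, -0.0, -2.6]
ee_pos: [0.6779, 0.0618, 0.1614]
contact_force: [-0.3, 0.6, -2.4]
ee_pos: [0.6769, 0.0617, 0.1584]
contact_force: [0.5, -0.2, -2.6]
```

```bash
for i in 1 2; do python3 -m crank '[[0,0,0,0,0,0.1,0.3],[0,0,0,0,0,0.3,0.3],[0,0,0,0,0,0.3,0.3]]' | grep -E "ee_pos|contact"; done
```

```text
ee_pos: [0.6766, 0.062, 0.1567]
contact_force: [1.5, 0.3, 1.4]
ee_pos: [0.6769, 0.0621, 0.1565]
contact_force: [2.5, 0.1, 14.3]
```

```bash
python3 -m crank '[[0,0,0,0,0,-0.3,0.3],[0,0,0,0,0,-0.3,1],[0,0,0,0,0,-0.3,2],[0,0,0,0,0,-0.3,3.5],[0,0,0,0,0,-0.3,4.5],[0,0,0,0,0,-0.3,4.5],[0,0,0,0,0,-0.3,4.5],[0,0,0,0,0,-0.3,4.5]]' | grep -E "ee_pos|contact|width"
python3 -m crank '[[0,0,0,0,0,-1,4.5],[0,0,0,0,0,-2,4.5],[0,0,0,0,0,-4,4.5],[0,0,0,0,0,-7,4.5],[0,0,0,0,0,-10,4.5],[0,0,0,0,0,-12,4.5],[0,0,0,0,0,-12,4.5]]' | grep -E "ee_pos|contact"
python3 - <<'E'
from h import *
st()
for n in("side","top"):
    p,d,P,T=cap(n); q=(P-O)@RR*1000
    B=q[(q[...,0]>100)&(q[...,0]<220)&(np.abs(q[...,1])<80)&(q[...,2]>70)&(q[...,2]<172)]
    if len(B)>50:
        m=np.linalg.svd(B-B.mean(0),full_matrices=False)[2][2]; print(n,len(B),B.mean(0),m,"lean",np.arctan2(abs(m[2]),abs(m[0])),"front x at z=40",B.mean(0)[0]+(40-B.mean(0)[2])*(-m[2]/m[0]))
    save(n+"7",(p[100:250,140:320] if n=="side" else p[110:240,160:330]).repeat(4,0).repeat(4,1))
a,b=[cv2.imread(f"pics/{n}7.png") for n in("side","top")]; cv2.imwrite("pics/c7.png",np.hstack([cv2.resize(a,(400,340)),cv2.resize(b,(400,340))]))
E
```

```text
ee_pos: [0.676, 0.0617, 0.1556]
contact_force: [-0.3, -1.0, 0.1]
width: 0.045
ee_pos: [0.7135, 0.0644, 0.2769]
contact_force: [0.0, 0.9, 0.6]
t 32.35 q [0.05, 0.79, -0.44, 0.93, 0.24, 1.76, -0.27] p [0.7135, 0.0644, 0.2769] z [-0.283, -0.015, -0.959] y [0.958, 0.038, -0.283] w 0.0447 g 0.0 F [0.0, 0.9, 0.6]
side 1179 [142.97618716   1.82534102 122.0155054 ] [-0.94333797  0.00572406  0.33178414] lean 0.3381999801066441 front x at z=40 114.13027520845854
top 598 [145.6533243   35.66288966 121.93735069] [-0.94479924  0.00763163  0.32756092] lean 0.33373101255547993 front x at z=40 117.24572933590612
```

View pics/c7.png

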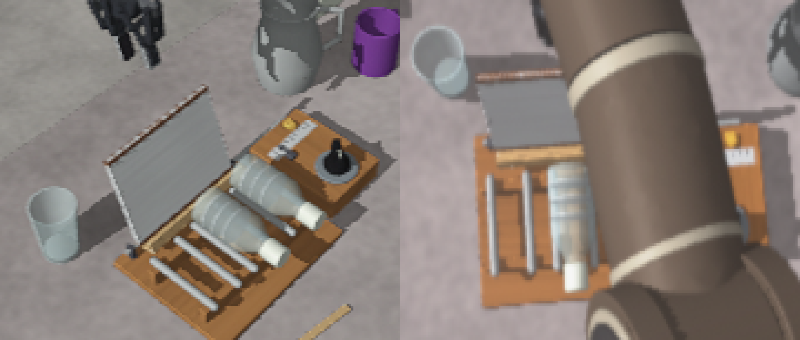

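```bash
cat > s15.py <<'E'
from pl import *
o=manip.get_obs(); q0=np.array(o["qpos"]); p0,R0=np.array(o["ee_pos"]),np.array(o["eef_rot"])
for az in (2.75,30,60,90,120,150,182):
    a=np.radians(az); y=np.array([np.cos(a),np.sin(a),0]); z=np.array([0,0,-1.]); R=np.stack([np.cross(y,z),y,z],1)
    q,e,E=ik(np.array([.51,-.15,.26]),R,q0); print(az,np.round(q,2),e<1e-3)
    if az==2.75: qs=q
qv,e,E=ik(p0+[-.03,0,.05],R0,q0)
rows(path([q0,qs]))
E
python3 s15.py
```

```text
2.75 [ 0.49  0.25 -0.35  1.77  0.1   1.13  0.15] True
30 [ 0.56  0.27 -0.45  1.77  0.13  1.13  0.6 ] True
60 [ 0.66  0.28 -0.57  1.76  0.17  1.14  1.09] True
90 [ 0.89  0.35 -0.88  1.75  0.29  1.17  1.5 ] True
120 [ 1.08  0.49 -1.19  1.75  0.48  1.24  1.86] True
150 [ 1.16  0.63 -1.41  1.75  0.64  1.33  2.23] True
182 [-0.39  0.26  0.72  1.82 -0.19  1.13 -2.71] True
call 0
-2,1,-1,-2.7,-2.3,0.4    tcp [0.69 0.04 0.28] z [-0.3 -0.  -1. ]
-4,1,-1,-5.3,-3.8,0.6    tcp [0.68 0.01 0.28] z [-0.2  0.  -1. ]
-6,1,-2,-7.8,-5.5,1.0    tcp [ 0.66 -0.02  0.28] z [-0.2  0.  -1. ]
-8,1,-2,-10.3,-7.4,1.6    tcp [ 0.64 -0.04  0.28] z [-0.2  0.  -1. ]
-10,1,-2,-12.6,-9.6,2.4    tcp [ 0.62 -0.07  0.28] z [-0.1  0.  -1. ]
-12,1,-2,-14.8,-11.9,3.4    tcp [ 0.59 -0.09  0.27] z [-0.1  0.  -1. ]
-13,1,-1,-16.9,-14.4,4.5    tcp [ 0.57 -0.11  0.27] z [-0.1  0.  -1. ]
-15,1,-1,-18.8,-17.0,5.9    tcp [ 0.54 -0.13  0.27] z [-0.  0. -1.]
-17,0,-0,-20.5,-19.8,7.3    tcp [ 0.51 -0.15  0.26] z [-0. -0. -1.]
```

```bash
python3 -m crank '[[-2,1,-1,-2.5,-2,0,4.5],[-4,1,-1,-5.5,-4,0.5,4.5],[-6,1,-2,-8,-5.5,1,4.5],[-8,1,-2,-10.5,-7.5,1.5,4.5],[-10,1,-2,-12.5,-9.5,2.5,4.5],[-12,1,-2,-15,-12,3.5,4.5],[-13,1,-1,-17,-14.5,4.5,4.5],[-15,1,-1,-19,-17,6,4.5],[-17,0,0,-20.5,-20,7.5,4.5],[-17,0,0,-20.5,-20,7.5,4.5],[-17,0,0,-20.5,-20,7.5,4.5],[-17,0,0,-20.5,-20,7.5,4.5]]' >/dev/null
python3 - <<'E'
from h import *
st()
p,d,P,T=cap("wrist"); save("w2",p); np.savez("w2.npz",P=P,T=T)
E
```

```text
t 33.45 q [0.6, 0.26, -0.5, 1.77, 0.14, 1.14, 0.1] p [0.5067, -0.15, 0.2584] z [0.002, -0.005, -1.0] y [0.999, 0.041, 0.002] w 0.0449 g 0.0 F [0.7, 0.3, 0.1]
```

View pics/w2.png

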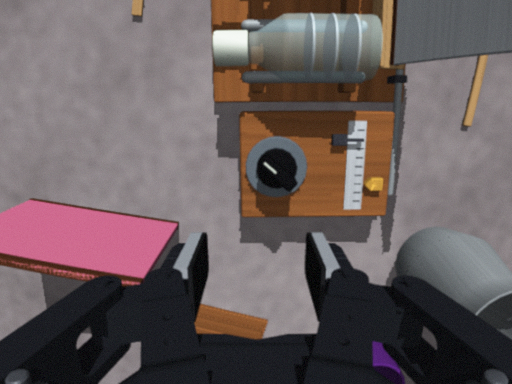

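```bash
python3 - <<'E'
from h import *
z=np.load("w2.npz"); P,T=z["P"],z["T"]; q=(P-O)@RR*1000
i=cams.camera_info("wrist")
def ray(u,v,h):
    x=cv2.undistortPoints(np.array([[[u,v]]],float),np.array(i["mtx"]),np.array(i["dist"]))[0,0]; dr=T[:3,:3]@[x[0],x[1],1]; return T[:3,3]+dr*(h-T[2,3])/dr[2]
M=(np.abs(q[...,0]-10)<40)&(np.abs(q[...,1]+205)<45)
B=q[M&(q[...,2]>74)&(q[...,2]<92)]; print("bar",len(B),B.mean(0),cv2.minAreaRect(B[:,:2].astype(np.float32)))
Dk=q[M&(q[...,2]>49)&(q[...,2]<92)]; print("disc",len(Dk),cv2.minEnclosingCircle(Dk[:,:2].astype(np.float32)),np.median(Dk,0))
Bw=P[M&(q[...,2]>74)&(q[...,2]<92)]; print("world bar",Bw.mean(0),rect(Bw))
for n,u,v in(("tip",364,143),("mark",366,184),("plate top",360,122),("plate bot",352,208)): print(n,(RR.T@(ray(u,v,.047)-O)*1000).round(1))
bx=q[(q[...,2]>36)&(q[...,2]<43)&(q[...,1]<-130)&(q[...,1]>-290)&(q[...,0]>-60)&(q[...,0]<160)]; print("box",cv2.minAreaRect(bx[:,:2].astype(np.float32)))
im=cv2.imread("pics/w2.png"); cv2.imwrite("pics/w2c.png",cv2.resize(im[105:225,230:400],None,fx=4.5,fy=4.5,interpolation=cv2.INTER_CUBIC))
E
```

```text
bar 616 [  -4.32609084 -204.03168964   83.44646627] ((-4.018507957458496, -205.12469482421875), (14.165314674377441, 41.994659423828125), 49.16514587402344)
disc 1373 ((-3.989192485809326, -204.99327087402344), 21.863176345825195) [  -3.77575261 -201.85467903   59.35471289]
world bar [ 0.52886795 -0.14840428  0.08344647] ([529.0, -149.0], [14.0, 42.0], 51.9)
tip [  90.7 -179.1   47. ]
mark [  96.4 -224.8   47. ]
plate top [  84.9 -156.8   47. ]
plate bot [  82.5 -252.7   47. ]
box ((44.152015686035156, -200.76768493652344), (177.13473510742188, 129.12425231933594), 0.5444865822792053)
```

View pics/w2c.png

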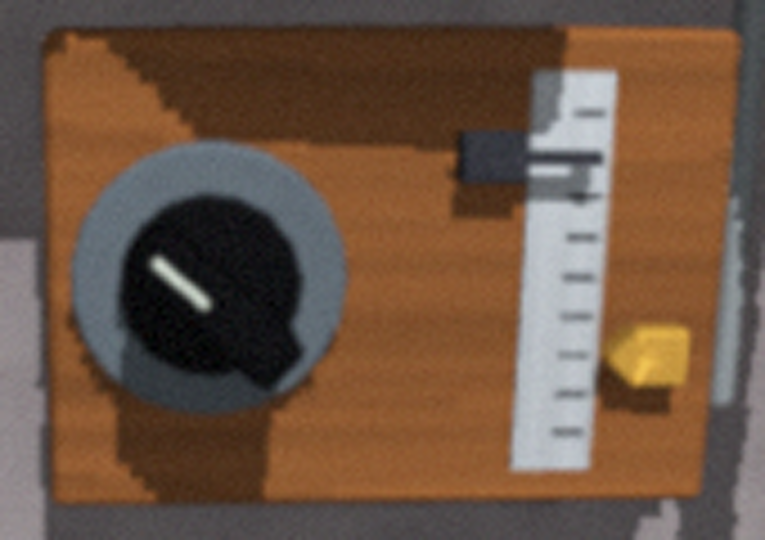

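```bash
cat > kn.py <<'E'
from h import *
import sys
def kR(az):
    a=np.radians(az); y=np.array([np.cos(a),np.sin(a),0]); z=np.array([0,0,-1.]); return np.stack([np.cross(y,z),y,z],1)
if __name__=="__main__":
    st()
    for back in (.06,0): delta(rk(-4,-205,80),kR(float(sys.argv[1])),back=back)
E
python3 kn.py 52
```

```text
t 33.5 q [0.6, 0.26, -0.5, 1.77, 0.14, 1.14, 0.1] p [0.5076, -0.1495, 0.2585] z [0.002, -0.004, -1.0] y [0.999, 0.042, 0.002] w 0.0452 g 0.0 F [0.5, -0.6, 0.8]
turn [0.0, 0.3, -49.6] shift cm [-0.02, 2.13, 13.73] tcp [0.529, -0.149, 0.121]
turn [0.0, 0.3, -49.6] shift cm [0.01, 2.12, 19.73] tcp [0.529, -0.149, 0.061]
```

```bash
python3 -m crank '[[0,0,-7,0,0.5,2,4.5],[0,0,-14,0,1,4,4.5],[0,0,-21,0,1.5,6,4.5],[0,0,-28,0,2.1,9,4.5],[0,0,-35,0,2.1,12,4.5],[0,0,-42,0,2.1,13.7,4.5],[0,0,-49.6,0,2.1,13.7,4.5],[0,0,-49.6,0,2.1,13.7,4.5],[0,0,-49.6,0,2.1,13.7,4.5]]' >/dev/null
python3 kn.py 52
```

```text
t 34.25 q [0.66, 0.48, -0.62, 1.87, 0.35, 0.9, 0.77] p [0.5292, -0.1488, 0.1209] z [0.002, -0.003, -1.0] y [0.617, 0.787, -0.001] w 0.0451 g 0.0 F [0.1, -0.5, -0.5]
turn [-0.1, 0.2, -0.1] shift cm [-0.04, -0.04, -0.04] tcp [0.529, -0.149, 0.121]
turn [-0.1, 0.2, -0.1] shift cm [-0.02, -0.03, 5.96] tcp [0.529, -0.149, 0.061]
```

Descend, grip gently, turn 160° in two calls, release, and check.

```bash
python3 -m crank '[[0,0,0,0,0,2,4.5],[0,0,0,0,0,4,4.5],[0,0,0,0,0,5.5,4.5],[0,0,0,0,0,5.9,4.5],[0,0,0,0,0,5.9,4.5],[0,0,0,0,0,5.9,2],[0,0,0,0,0,5.9,1],[0,0,0,0,0,5.9,1],[0,0,0,0,0,5.9,1],[0,0,0,0,0,5.9,1],[0,0,0,0,0,5.9,1]]' 30 | grep -E "force|width|pos"
python3 -m crank '[[0,0,3,0,0,0,1],[0,0,8,0,0,0,1],[0,0,15,0,0,0,1],[0,0,22,0,0,0,1],[0,0,29,0,0,0,1],[0,0,36,0,0,0,1],[0,0,43,0,0,0,1],[0,0,50,0,0,0,1],[0,0,57,0,0,0,1],[0,0,64,0,0,0,1],[0,0,70,0,0,0,1],[0,0,70,0,0,0,1]]' | grep -E "force|width|pos|rot"
python3 -c "
from h import *
st()"
```

```text
ee_pos: [0.5284, -0.1508, 0.0636]
contact_force: [-1.5, -0.4, 5.4]
width: 0.0131
grip_force: 31.4
ee_pos: [0.529, -0.1506, 0.0636]
eef_rot: [[0.314, 0.949, 0.004], [0.949, -0.314, -0.006], [-0.004, 0.006, -1.0]]
contact_force: [0.5, -1.2, 4.6]
width: 0.0133
grip_force: 31.4
t 36.17 q [0.39, 0.5, -0.27, 1.93, 0.2, 0.73, -0.31] p [0.529, -0.1506, 0.0636] z [0.004, -0.006, -1.0] y [0.949, -0.314, 0.006] w 0.0133 g 31.4 F [0.5, -1.2, 4.6]
```

```bash
python3 -m crank '[[0,0,7,0,0,0,1],[0,0,14,0,0,0,1],[0,0,21,0,0,0,1],[0,0,28,0,0,0,1],[0,0,35,0,0,0,1],[0,0,42,0,0,0,1],[0,0,49,0,0,0,1],[0,0,56,0,0,0,1],[0,0,63,0,0,0,1],[0,0,70,0,0,0,1],[0,0,70,0,0,0,1]]' | grep -E "contact|pos"
python3 -m crank '[[0,0,7,0,0,0,1],[0,0,14,0,0,0,1],[0,0,21,0,0,0,1],[0,0,28,0,0,0,1],[0,0,35,0,0,0,1],[0,0,40,0,0,0,1],[0,0,40,0,0,0,1],[0,0,40,0,0,0,2],[0,0,40,0,0,0,4],[0,0,40,0,0,0,4.5],[0,0,40,0,0,0,4.5],[0,0,40,0,0,-4,4.5]]' | grep -E "contact|pos"
python3 -m crank '[[0,0,0,0,0,-4,4.5],[0,0,0,0,0,-8,4.5],[0,0,0,0,0,-12,4.5],[0,0,0,0,0,-12,4.5]]' | grep -E "contact|pos"
python3 - <<'E'
from h import *
st(); p,d,P,T=cap("top"); save("top8",cv2.resize(p[120:230,180:330],None,fx=5,fy=5,interpolation=cv2.INTER_CUBIC))
E
```

```text
ee_pos: [0.5293, -0.1511, 0.0636]
contact_force: [0.7, -3.9, 5.8]
ee_pos: [0.5233, -0.1483, 0.0961]
contact_force: [0.3, 0.7, 1.5]
ee_pos: [0.5312, -0.1503, 0.23]
contact_force: [1.5, 0.1, 0.3]
t 38.42 q [-0.03, 0.28, 0.27, 1.8, -0.08, 1.05, -1.97] p [0.5312, -0.1503, 0.23] z [0.013, -0.006, -1.0] y [-0.615, -0.788, -0.003] w 0.0448 g 0.0 F [1.5, 0.1, 0.3]
```

```bash
python3 -m crank '[[0,0,-7,0,0,0,4.5],[0,0,-14,0,0,0,4.5],[0,0,-21,0,0,0,4.5],[0,0,-28,0,0,0,4.5],[0,0,-35,0,0,0,4.5],[0,0,-42,0,0,0,4.5],[0,0,-49,0,0,0,4.5],[0,0,-56,0,0,0,4.5],[0,0,-63,0,0,0,4.5],[0,0,-70,0,0,0,4.5],[0,0,-77,0,0,0,4.5],[0,0,-84,0,0,0,4.5]]' >/dev/null
python3 -m crank '[[0,0,-7,0,0,0,4.5],[0,0,-14,0,0,0,4.5],[0,0,-21,0,0,0,4.5],[0,0,-28,0,0,0,4.5],[0,0,-35,0,0,0,4.5],[0,0,-40,0,0,0,4.5],[0,0,-46,0,0,0,4.5],[0,0,-46,0,0,0,4.5],[0,0,-46,0,0,0,4.5]]' >/dev/null
cat > pt.py <<'E'
from h import *
def prof(p,T):
    X,Y=np.meshgrid(np.arange(76,104,.5),np.arange(-265,-145,.5))
    W=O+np.stack([X,Y,0*X+47],-1).reshape(-1,3)/1000.@RR.T
    uv=proj("wrist",W,T).reshape(X.shape+(2,)).astype(np.float32)
    return X,Y,cv2.remap(p,uv[...,0],uv[...,1],cv2.INTER_LINEAR).astype(float)
def meas(p,T,name):
    X,Y,I=prof(p,T); save(name,np.flipud(I).astype(np.uint8).repeat(4,0).repeat(4,1))
    y=Y[:,0]; g=I[:,(X[0]>80)&(X[0]<88)].max(2).mean(1)
    gold=(I[...,0]-I[...,2]>90)&(I[...,0]>150); gx=gold.any(0)
    k=g.argmin(); w=np.abs(y-y[k])<4; wt=np.clip(g.min()+60-g[w],0,None); print("pointer y",(y[w]*wt).sum()/wt.sum(),"dark",g.min())
    c=np.where(gx)[0]
    for j in c[:3]: print("gold x",X[0,j],"y",y[gold[:,j]].mean(),gold[:,j].sum())
    if len(c): print("gold centroid y",Y[gold].mean(),"x range",X[0,c[0]],X[0,c[-1]])
if __name__=="__main__":
    z=np.load("w2.npz"); meas(cv2.cvtColor(cv2.imread("pics/w2.png"),cv2.COLOR_BGR2RGB),z["T"],"r0")
    st(); p,d,P,T=cap("wrist"); meas(p,T,"r1")
E
python3 pt.py
```

```text
pointer y -175.79941930800868 dark 72.53333333333333
gold x 76.0 y -258.75 6
gold x 76.5 y -258.75 6
gold x 77.0 y -258.5 7
gold centroid y -213.29844206426486 x range 76.0 103.5
t 40.22 q [0.28, 0.29, -0.12, 1.79, 0.04, 1.06, 0.18] p [0.5271, -0.1492, 0.2212] z [-0.0, -0.004, -1.0] y [0.999, 0.032, -0.0] w 0.0449 g 0.0 F [-0.0, -0.6, -0.6]
pointer y -198.079902359642 dark 70.2
gold x 76.0 y -257.5 9
gold x 76.5 y -257.5 9
gold x 77.0 y -257.25 10
gold centroid y -206.31338339222614 x range 76.0 103.5
```

```bash
python3 - <<'E'
from h import *
for n in("r0","r1"):
    im=cv2.imread(f"pics/{n}.png")[::4,::4]; h=cv2.cvtColor(im,cv2.COLOR_BGR2HSV).astype(int)
    g=(h[...,2]>190)&(h[...,1]>130)&(h[...,0]>20); Y=-145.5-.5*np.arange(im.shape[0])
    for j in range(im.shape[1]):
        if g[:,j].sum()>=2: print(n,76+.5*j,Y[g[:,j]].mean().round(1),g[:,j].sum(),end="; ")
    print()
cv2.imwrite("pics/r1v.png",cv2.resize(cv2.imread("pics/r1.png"),(280,600)))
E
```

```text
r0 103.0 -227.9 9; r0 103.5 -225.6 15; 
r1 102.5 -222.8 2; r1 103.0 -222.5 7; r1 103.5 -222.5 7;
```

View pics/r1v.png

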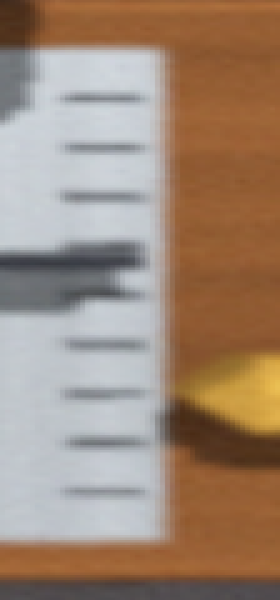

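The rectified strip shows the pointer at row 260 and the wedge tip at row 393. That leaves about 26 mm, or roughly 3.75 rad.

```bash
python3 -m crank '[[0,0,-7,0,0,0,4.5],[0,0,-14,0,0,1,4.5],[0,0,-21,0,0,2,4.5],[0,0,-28,0,0,4,4.5],[0,0,-35,0,0,6,4.5],[0,0,-42,0,0,8,4.5],[0,0,-50,0,0,10,4.5],[0,0,-50,0,0,10,4.5],[0,0,-50,0,0,10,4.5]]' >/dev/null
python3 kn.py 52
```

```text
t 41.02 q [0.39, 0.42, -0.27, 1.89, 0.15, 0.85, 0.95] p [0.5269, -0.1497, 0.1213] z [-0.001, -0.004, -1.0] y [0.619, 0.785, -0.004] w 0.0448 g 0.0 F [-1.3, 0.0, -0.2]
turn [-0.2, 0.1, -0.3] shift cm [-0.16, 0.17, 0.0] tcp [0.529, -0.149, 0.121]
turn [-0.2, 0.1, -0.3] shift cm [-0.15, 0.19, 6.0] tcp [0.529, -0.149, 0.061]
```

```bash
python3 -m crank '[[0,0,0,-0.1,0.2,2,4.5],[0,0,0,-0.1,0.2,4,4.5],[0,0,0,-0.1,0.2,5.5,4.5],[0,0,0,-0.1,0.2,5.9,4.5],[0,0,0,-0.1,0.2,5.9,4.5],[0,0,0,-0.1,0.2,5.9,2],[0,0,0,-0.1,0.2,5.9,1],[0,0,0,-0.1,0.2,5.9,1],[0,0,0,-0.1,0.2,5.9,1],[0,0,0,-0.1,0.2,5.9,1],[0,0,0,-0.1,0.2,5.9,1]]' 30 | grep -E "force|width|pos"
python3 -m crank '[[0,0,3,0,0,0,1],[0,0,8,0,0,0,1],[0,0,15,0,0,0,1],[0,0,22,0,0,0,1],[0,0,29,0,0,0,1],[0,0,36,0,0,0,1],[0,0,43,0,0,0,1],[0,0,50,0,0,0,1],[0,0,57,0,0,0,1],[0,0,64,0,0,0,1],[0,0,70,0,0,0,1],[0,0,70,0,0,0,1]]' | grep -E "contact|pos"
python3 -m crank '[[0,0,7,0,0,0,1],[0,0,14,0,0,0,1],[0,0,21,0,0,0,1],[0,0,28,0,0,0,1],[0,0,35,0,0,0,1],[0,0,42,0,0,0,1],[0,0,49,0,0,0,1],[0,0,56,0,0,0,1],[0,0,63,0,0,0,1],[0,0,70,0,0,0,1],[0,0,70,0,0,0,1]]' | grep -E "contact|pos"
python3 -m crank '[[0,0,7,0,0,0,1],[0,0,14,0,0,0,1],[0,0,21,0,0,0,1],[0,0,28,0,0,0,1],[0,0,35,0,0,0,1],[0,0,40,0,0,0,1],[0,0,40,0,0,0,1]]' | grep -E "contact|pos"
python3 -c "
from h import *
st()"
```

```text
ee_pos: [0.5293, -0.1514, 0.0649]
contact_force: [-5.2, -3.7, 8.1]
width: 0.0134
grip_force: 31.5
ee_pos: [0.5288, -0.1516, 0.0649]
contact_force: [-7.4, -4.7, 10.4]
ee_pos: [0.5284, -0.1511, 0.0648]
contact_force: [-8.6, -4.5, 12.5]
ee_pos: [0.5285, -0.1509, 0.0648]
contact_force: [-8.9, -4.2, 13.7]
t 44.43 q [-0.24, 0.54, 0.57, 1.97, -0.42, 0.75, -1.67] p [0.5285, -0.1509, 0.0648] z [0.0, -0.005, -1.0] y [-0.622, -0.783, 0.004] w 0.0135 g 32.4 F [-8.9, -4.2, 13.7]
```

```bash
python3 -m crank '[[0,0,7,0,0,0,1],[0,0,14,0,0,0,1],[0,0,21,0,0,0,1],[0,0,28,0,0,0,1],[0,0,32,0,0,0,1],[0,0,32,0,0,0,1]]' | grep -E "contact|pos"
python3 -m crank '[[0,0,0,0,0,0,2],[0,0,0,0,0,0,3.5],[0,0,0,0,0,0,4.5],[0,0,0,0,0,0,4.5],[0,0,0,0,0,0,4.5],[0,0,0,0,0,-3,4.5],[0,0,0,0,0,-7,4.5],[0,0,0,0,0,-11,4.5],[0,0,0,0,0,-15,4.5],[0,0,0,0,0,-18,4.5],[0,0,0,0,0,-18,4.5],[0,0,0,0,0,-18,4.5]]' | grep -E "contact|pos"
python3 -c "
from h import *
st()"
python3 -m crank '[[0,0,-7,0,0,0,4.5],[0,0,-14,0,0,0,4.5],[0,0,-21,0,0,0,4.5],[0,0,-28,0,0,0,4.5],[0,0,-35,0,0,0,4.5],[0,0,-42,0,0,0,4.5],[0,0,-49,0,0,0,4.5],[0,0,-56,0,0,0,4.5],[0,0,-63,0,0,0,4.5],[0,0,-70,0,0,0,4.5],[0,0,-77,0,0,0,4.5],[0,0,-84,0,0,0,4.5]]' >/dev/null
python3 -m crank '[[0,0,-7,0,0,0,4.5],[0,0,-14,0,0,0,4.5],[0,0,-21,0,0,0,4.5],[0,0,-28,0,0,0,4.5],[0,0,-35,0,0,0,4.5],[0,0,-42,0,0,0,4.5],[0,0,-49,0,0,0,4.5],[0,0,-56,0,0,0,4.5],[0,0,-63,0,0,0,4.5],[0,0,-70,0,0,0,4.5],[0,0,-77,0,0,0,4.5],[0,0,-80,0,0,0,4.5]]' >/dev/null
python3 - <<'E'
from h import *
st(); delta(rk(90,-225-66,47)+[0,0,.2],np.array([[0,1,0],[1,0,0],[0,0,-1.]]))
E
```

```text
ee_pos: [0.5287, -0.1507, 0.0648]
contact_force: [-9.7, -3.8, 15.3]
ee_pos: [0.5306, -0.1483, 0.2448]
contact_force: [0.7, 0.8, -0.6]
t 45.93 q [-0.51, 0.36, 0.91, 1.81, -0.31, 1.12, -2.29] p [0.5306, -0.1483, 0.2448] z [0.005, -0.004, -1.0] y [-0.94, -0.342, -0.003] w 0.0451 g 0.0 F [0.7, 0.8, -0.6]
t 47.93 q [-0.08, 0.28, 0.32, 1.79, -0.09, 1.1, 0.35] p [0.5288, -0.1478, 0.2413] z [-0.002, -0.004, -1.0] y [0.997, 0.077, -0.002] w 0.0449 g 0.0 F [-0.4, 0.7, -0.2]
turn [-0.1, 0.2, 4.4] shift cm [-9.02, 9.19, 1.32] tcp [0.627, -0.231, 0.228]
```

```bash
python3 -m crank '[[0,0,2,-3,3,0,4.5],[0,0,4.4,-6,6,0,4.5],[0,0,4.4,-8,8,0,4.5],[0,0,4.4,-8,8,0,4.5],[0,0,4.4,-8,8,0,4.5],[0,0,4.4,-8,8,0,4.5]]' >/dev/null
python3 - <<'E'
from pt import *
st(); p,d,P,T=cap("wrist"); print("cam in rack",(T[:3,3]-O)@RR*1000); meas(p,T,"r2")
X,Y,I=prof(p,T); q=(P-O)@RR*1000
im=I.astype(np.uint8); h=cv2.cvtColor(im,cv2.COLOR_RGB2HSV).astype(int)
for vth in (150,190):
    g=(h[...,2]>vth)&(h[...,1]>130)&(h[...,0]>19)&(X>90)
    for j in range(g.shape[1]):
        if g[:,j].sum()>=2: print(X[0,j],Y[g[:,j],0].mean().round(1),g[:,j].sum(),end="; ")
    print()
B=q[(q[...,0]>92)&(q[...,0]<125)&(np.abs(q[...,1]+224)<14)&(q[...,2]>43)&(q[...,2]<70)]; print("rider pts",len(B),B.mean(0) if len(B) else "",np.percentile(B,[2,98],axis=0) if len(B) else "")
M=q[(q[...,0]>60)&(q[...,0]<92)&(np.abs(q[...,1]+224)<20)&(q[...,2]>44)&(q[...,2]<60)]; print("pointer pts",len(M),np.median(M,0) if len(M) else "")
g0=cv2.resize(np.flipud(im)[20:220],(240,600),interpolation=cv2.INTER_CUBIC); v=cv2.resize(p,(512,384)); 
save("r2v",np.hstack([g0,cv2.copyMakeBorder(v,0,216,0,0,cv2.BORDER_CONSTANT)]))
E
```

```text
t 48.43 q [0.02, 0.46, 0.36, 1.53, -0.17, 1.18, 0.4] p [0.614, -0.2219, 0.2416] z [-0.002, -0.003, -1.0] y [1.0, -0.007, -0.002] w 0.0448 g 0.0 F [-0.2, 0.2, 0.2]
cam in rack [  81.20977109 -213.89488131  384.2596237 ]
pointer y -264.0074021012416 dark 71.6
gold x 76.0 y -260.0 5
gold x 76.5 y -259.75 6
gold x 77.0 y -259.25 6
gold centroid y -219.94280078895463 x range 76.0 103.5
96.0 -224.2 2; 96.5 -224.5 5; 97.0 -224.8 6; 97.5 -225.0 7; 98.0 -225.1 5; 98.5 -224.2 10; 99.0 -224.5 11; 99.5 -224.5 12; 100.0 -224.6 13; 100.5 -224.3 19; 101.0 -224.4 21; 101.5 -224.2 22; 102.0 -224.2 24; 102.5 -224.0 25; 103.0 -224.0 25; 103.5 -223.8 24; 
96.0 -224.2 2; 96.5 -224.5 5; 97.0 -224.8 6; 97.5 -224.8 6; 98.0 -225.1 5; 98.5 -224.2 10; 99.0 -224.5 11; 99.5 -224.5 12; 100.0 -224.6 13; 100.5 -224.3 19; 101.0 -224.4 21; 101.5 -224.2 22; 102.0 -224.2 24; 102.5 -224.0 25; 103.0 -224.0 25; 103.5 -223.8 24; 
rider pts 245 [ 105.90624589 -224.47709175   48.75097975] [[  95.97807378 -231.14170545   46.62514506]
 [ 113.99297517 -217.9493198    50.45840797]]
pointer pts 211 [  68.26980779 -223.51510303   48.86707706]
```

View pics/r2v.png

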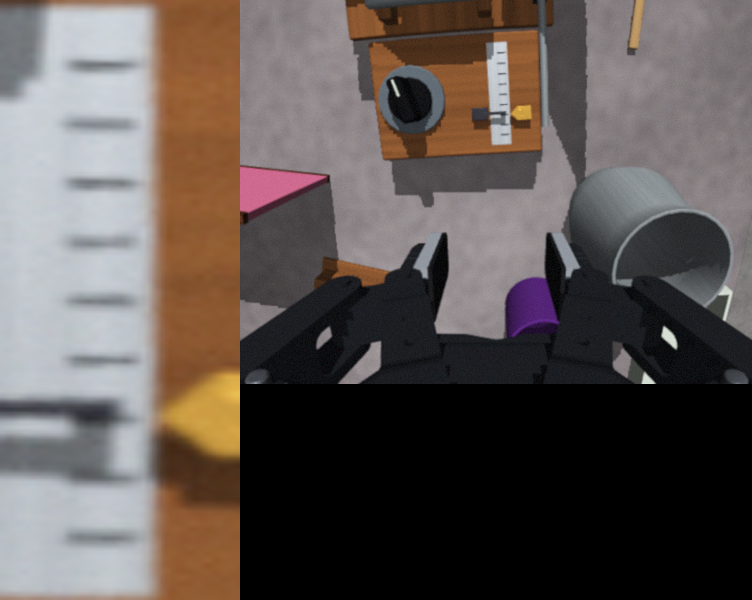

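```bash
python3 chk.py top side; python3 - <<'E'
from h import *
st()
for n in("side","top"):
    p,d,P,T=cap(n); q=(P-O)@RR*1000
    B=q[(q[...,0]>100)&(q[...,0]<240)&(np.abs(q[...,1])<80)&(q[...,2]>70)&(q[...,2]<172)]
    if len(B)>50:
        m=np.linalg.svd(B-B.mean(0),full_matrices=False)[2][2]; print(n,len(B),B.mean(0),m,"lean",np.arctan2(abs(m[2]),abs(m[0])),"front x at z=40",B.mean(0)[0]+(40-B.mean(0)[2])*(-m[2]/m[0]),"ztop",np.percentile(B[:,2],99), "rms",np.std((B-B.mean(0))@m))
    for c in["bottle_a"]:
        for r in finder.trace(c,n)[:4]: print(n,round(r["conf"],2),np.round(r["extent"]))
E
```

```text
top 85 - 0
top 0 slice(x,n,ztop,ymid,ytop) [(0, 125, 100, 0, -1), (30, 118, 100, -2, 0), (60, 121, 101, -1, 1)]
top -85 slice(x,n,ztop,ymid,ytop) [(0, 124, 100, -85, -87), (30, 117, 101, -86, -84), (60, 116, 101, -86, -88)]
side 85 - 0
side 0 slice(x,n,ztop,ymid,ytop) [(0, 118, 102, -1, -4), (30, 104, 102, 1, -1), (60, 103, 103, 2, 1)]
side -85 slice(x,n,ztop,ymid,ytop) [(0, 111, 101, -85, -87), (30, 95, 103, -85, -90), (60, 102, 103, -83, -87)]
t 48.58 q [0.02, 0.46, 0.36, 1.53, -0.17, 1.18, 0.4] p [0.6144, -0.2215, 0.2434] z [0.001, -0.004, -1.0] y [1.0, -0.006, 0.001] w 0.0449 g 0.0 F [-0.1, -0.5, -0.1]
side 1480 [163.13927941   1.92628519 122.37995897] [-0.85230027  0.007819    0.52299436] lean 0.5503790639244311 front x at z=40 112.58872156897537 ztop 171.07191047355815 rms 2.755451670509072
side 0.84 [247. 201.  46.  37.]
side 0.73 [266. 186.  41.  32.]
side 0.27 [276. 252.  40.  29.]
top 1588 [167.79210204   0.21182867 125.11334695] [-0.8517332   0.00721977  0.52392598] lean 0.5514697199018799 front x at z=40 115.43639504227623 ztop 171.25026091174135 rms 1.9381242334586861
top 0.98 [260. 194.  22.  48.]
top 0.63 [231. 196.  17.  49.]
top 0.53 [256. 192. 122.  72.]
top 0.4 [117. 258.  44.  31.]
```

```bash
python3 -c "
from plant import manip
print(manip.hand_in())"
```

```text
the job is handed in; nothing more can be done
None
```

The job is handed in at about 49 s on the robot's clock: both bottles lie in cradles with caps at the near end, the panel stands on the ledge leaning back with the frame, the pointer is about 1.5 mm from the brass mark (limit 3 mm), and the gripper is clear of everything; the hand-in returned no verdict.

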